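# Close the leak tester and open its air valve halfway

## Task

Take the aluminium cover plate out of the black rack and lay it flat on the blue mat with its orange handle up, letting go of it there; then take it up again and set it in the opening of the green leak-test chamber and press it down until it sits level and flush with the rim all round. Only when the cover is pressed home, turn the red valve lever on the tester to halfway open (45 degrees, at the yellow mark). Leave the valve alone until then, let go of everything at the end, and do not disturb the other things on the bench.

Things in the scene. Friction and masses are not known exactly. Their poses are not given: they have to be found in the camera images.
- cover: Loose aluminium plate, 100 (x) by 140 (y) by 12 mm (z), 0.28 kg. Origin: centre of underside; z out through the handle side. Orange handle bar along y over the centre: 84 long, 14 wide, 28 to 42 mm above the underside, posts at y = -36, +36. Starts upright in the rack: y level, x up, handle side towards the robot (z near world -x), upper edge 108 mm up. Fits either way round.
- rack: Fixed black rack, 125 (x) by 180 mm (y); origin: centre of its slot, at table height. Slot along y, 14 mm wide, floor 8 mm and wall tops 44 mm above the table, end stops at y = -77 and +77 mm. A low grey blank panel, part of the rack, upper edge 63 mm high, stands 55 mm from the slot on the +x side (away from the handle).
- mat: Fixed blue work mat, 240 mm (x) by 230 mm (y), 2 mm thick; origin: centre of its underside, at the table. It lies between the rack and the tester.
- opening (a point): Centre of the chamber's opening, at rim height, 60 mm above the table; tester's axes, z up. Opening 108 (x) by 148 mm (y), walls 18 mm. Two rubber gasket bars (y = -62, +62) start 5 mm below the rim, so the cover set on them stands 7 mm proud; each yields at about 6 N and stays down. Home: the plate rests on a ledge 12 mm below the rim, its top flush with the rim.
- valve (a joint): Ball valve lever, rad: 0 shut (lever points along the tester's -x), 1.571 fully open (along the tester's -y); opens counter-clockwise seen from above. 0.785 is halfway, at the yellow mark on the grey disc under the lever (white marks: shut and full). Stiff: it stays where it is left.
- lever_grip (a point): Grip point on the red lever, 75 mm from the valve axis, 84 mm above the table, moving with the lever. The grip is a bar 14 mm wide, from 38 to 98 mm from the axis, 72 to 96 mm above the table. Its x axis points to the valve axis, z up.
- valve_axis (a point): Point on the vertical axis of the valve, 84 mm above the table; 150 mm from the opening's centre along the tester's -y; axes as the tester's.
- multimeter: Bystander: green and black multimeter, 160 by 75 by 42 mm, lying behind the mat; origin under its centre.
- spray_can: Bystander: upright spray can, 56 mm across, 170 mm tall; origin under its centre.
- screwdriver: Bystander: screwdriver, 180 mm, lying behind the mat.
- tape_roll: Bystander: roll of brown tape lying flat, 96 mm across, 24 mm high; origin under its centre.
- mouse: Bystander: black computer mouse, about 80 by 60 by 34 mm.
- carton: Bystander: small closed cardboard box, 80 by 120 by 45 mm; origin under its centre.

How it is judged:
On the way, in this order (a step that is already met when the one before it is completed fails the run):
1. the cover lies flat on the blue mat, handle up, let go (horizontal distance between cover and mat below 0.08 m and angle between cover's own z axis and vertical below 0.08 rad and height (world z) of cover below 0.012 m and contact force between the fingers and cover below 0.05 N and linear speed of cover below 0.03 m/s), for 0.2 s.
2. the cover sits level and flush in the opening, valve not yet turned (x of cover in the frame of opening between -0.008 and 0.008 m and y of cover in the frame of opening between -0.008 and 0.008 m and angle between cover's own z axis and vertical below 0.03 rad and angle between the y axis of cover and the y axis of opening, either way round below 0.15 rad and z of cover in the frame of opening between -0.016 and -0.0095 m and value of joint valve below 0.5 rad), for 0.2 s.
3. the valve lever is at halfway and the cover still home (value of joint valve between 0.655 and 0.915 rad and x of cover in the frame of opening between -0.008 and 0.008 m and y of cover in the frame of opening between -0.008 and 0.008 m and angle between cover's own z axis and vertical below 0.03 rad and angle between the y axis of cover and the y axis of opening, either way round below 0.15 rad and z of cover in the frame of opening between -0.016 and -0.0095 m), for 0.2 s.
At the end, for the whole second after the job is handed in: The cover lies in the chamber's opening, handle up, within 8 mm of its centre, level within 0.03 rad, square within 0.15 rad (either way round), its plate flush with the rim (from 4 mm below to 2.5 mm above); the valve stands at 0.785 rad within 0.13 rad; both are let go and at rest (all of step 3 and linear speed of cover below 0.02 m/s and velocity of joint valve below 0.05 rad/s); the robot touches nothing.
It fails at once if a bystander is moved by more than 30 mm (distance of any of multimeter, spray_can, screwdriver, tape_roll, mouse, carton from where it was at the start of the episode above 0.03 m).
It fails at once if the valve is opened past 0.5 rad before the cover sits in the opening (value of joint valve above 0.5 rad and (horizontal distance between cover and opening above 0.02 m or z of cover in the frame of opening above -0.008 m)).
It also fails if it takes over 64 s, if anything falls off the work surface, if the arm or the gripper's body presses on something with over 40 N, if the wrist force passes 120 N, or if a joint passes its speed limit or range.

## Robot

A 7-joint arm with a two-finger parallel gripper is mounted at the origin on the work surface. World frame = base frame: x ahead of the robot, y to its left, z up, the work surface at z = 0. Lengths are in m, angles in rad, forces in N, time in s.
With the tool pointing down it reaches from about 0.425 to 0.925 m from the base axis. Payload 6.8 kg.
Tool frame: the origin (TCP) lies at the very end of the fingers, on their centre line; the grasp point (between the pads) lies bot.hold_point_z behind it (bot.hold_point_z is the distance from the TCP to the grasp point, in m); x points along the fingers, z is the direction in which the jaws open and shut, and the axes are right-handed (so a half turn about x gives the same grasp; the last joint's range is limited). The gripper opens to 85 mm and grips with 20 to 120 N. Pads are 22 mm wide; open, the fingers measure 114 mm over their backs; the gripper's body (76 mm by 85 mm) begins 54 mm behind the grasp point. The pads swing forward as they close: fully open they stand 13 mm farther back than shut.
Start: joints at [1.231, 0.477, 0.022, 1.555, -0.011, 1.109, -0.083], TCP at [0.155, -0.657, 0.231] pointing down, gripper open.
Joint ranges: [-2.96, 2.96], [-0.34, 2.1], [-1.41, 1.46], [0.24, 2.44], [-1.37, 4.51], [0.17, 1.92], [-2.96, 2.96]. Speed limits (rad/s): [2.39, 2.39, 3.14, 3.14, 3.14, 3.14, 3.14].

## Interface

Orientations are given as a unit quaternion [w, x, y, z].
In Python, from station import bot gives the robot as it stands.
- The arm moves only by the tool drive_tool, never from a script. Its arguments are lists of equal length, an entry for each row: "slide": the shift along the world's x, y, z in mm, a list of three; "turn": the turn, a rotation vector about the world's x, y, z in rad, a list of three; "gripper": the opening, from 0 (shut) to 1 (fully open). A call has 1 to 10 rows; each row is the pose to reach, as a shift and turn from the pose measured when the call began; what a row does not reach only later rows make up. A row lasts 1/10 s, in which the tool goes at most 50 mm and 8.59 degrees, less where a joint would pass 70% of its speed; a pose out of reach is approached as far as the arm can. A call with a gripper value outside its range is refused whole. The fingers move at their own pace and stop on an object; "squeeze" is the grip in N (left out, the last holds). Time passes only in rows, so rows that repeat a pose let the fingers close. It gives the time, the measured TCP pose, the force and the opening at its end, in the units of the state.
- bot.get_obs(): the state, without advancing time (a new reading comes with each control period).
- bot.read_camera(name): name is "scene" or "top" or "wrist"; returns a dict with "color" (480x640x3 uint8, red, green, blue), "fovy" (degrees; the focal length in pixels is half the picture's height over the tangent of half this angle, whatever the lens; pixels are square), "cx", "cy" (the principal point, pixels), "R" (3x3) and "t" (3): a world point X has camera coordinates R X + t. Camera axes: x right, y down, z forward; pixel columns grow to the right and rows downward; lengths in m; the calibration is good to about 2 mm. A picture is of the moment at which its call begins. There is no depth.
- bot.hand_in(): hands the job in, once; it reports no verdict.
The state is a dict: "t": time; "q": joint angles; "joint_vel": joint speeds; "joint_torque": joint torques, N m; "eef_pos": TCP position; "tool_rot": TCP orientation; "contact_force": force on the tool from outside, world axes, zero at the start; "torque": the same for the moment, N m; "gripper_width": opening from 0.0 (shut) to 1.0 (fully open).
Only numpy, scipy, OpenCV 4.12 (cv2) and the standard library are available. Lean on these libraries where they do the work, as an engineer would, in place of code of your own. Each camera call takes 0.05 s, during which the arm holds its last target.

## Working session

There is one attempt and no reset: what is moved stays moved. The work goes in short steps, Python scripts to look and compute and a tool call to move; the robot and the scene stay as the last step left them, time stands still between calls to the robot, and variables do not carry over. Pictures are saved under pics/ and viewed, and the job is handed in when it is done.

Besides the shell and the picture viewer there is one more tool, called as name(argument=value, ...) on one line, values as JSON. drive_tool: Moves the arm, as the interface text tells. Its arguments: {"type":"object","properties":{"slide":{"type":"array"},"turn":{"type":"array"},"gripper":{"type":"array"},"squeeze":{"type":"number"}},"required":["slide","turn","gripper"]}

```bash
mkdir -p pics; ls; cat > h.py <<'E'
import numpy as np, cv2
from station import bot
def snap(n,f):
    c=bot.read_camera(n); cv2.imwrite(f'pics/{f}.png',c['color'][:,:,::-1]); 
    np.savez(f'pics/{f}.npz',**{k:np.array(v) for k,v in c.items()}); return c
def load(f): 
    d=np.load(f'pics/{f}.npz'); return {k:d[k] for k in d}
def K(c):
    f=240/np.tan(np.radians(float(c['fovy']))/2); return f
def proj(c,X):
    X=np.atleast_2d(X).astype(float); p=X@c['R'].T+c['t']; f=K(c)
    return np.c_[p[:,0]/p[:,2]*f+c['cx'],p[:,1]/p[:,2]*f+c['cy']]
def back(c,uv,z):
    uv=np.atleast_2d(uv).astype(float); f=K(c)
    d=np.c_[(uv[:,0]-c['cx'])/f,(uv[:,1]-c['cy'])/f,np.ones(len(uv))]@c['R']
    o=-c['R'].T@c['t']; s=(z-o[2])/d[:,2]; return o+s[:,None]*d
E
python3 - <<'E'
from h import *
for n in ['scene','top','wrist']:
    c=snap(n,n+'0'); print(n,{k:(v if k!='color' else v.shape) for k,v in c.items()})
o=bot.get_obs(); print(o, bot.hold_point_z)
E
```

```text
pics
scene {'color': (480, 640, 3), 'fovy': 48.77577823947378, 'cx': 316.6991629441609, 'cy': 240.3507739136332, 'R': array([[ 0.36177872,  0.93223532, -0.00731168],
       [ 0.7007381 , -0.27709622, -0.65740688],
       [-0.61488395,  0.23271225, -0.75350032]]), 't': array([-0.16996521, -0.35892634,  1.36337004])}
top {'color': (480, 640, 3), 'fovy': 50.482963732251726, 'cx': 309.79470494253746, 'cy': 237.98500676415412, 'R': array([[ 0.00370118, -0.99998349,  0.00439471],
       [-0.98969659, -0.00429207, -0.14311614],
       [ 0.14313264, -0.00381973, -0.98969614]]), 't': array([-0.04921107,  0.57398494,  0.95703918])}
wrist {'color': (480, 640, 3), 'fovy': 60.22128972562157, 'cx': 310.36491937042365, 'cy': 242.37421426269293, 'R': array([[ 0.22935328, -0.97334069, -0.00222951],
       [-0.92451287, -0.21856298,  0.31225978],
       [-0.30442244, -0.06955659, -0.94999414]]), 't': array([-0.6732021 , -0.03926659,  0.38129609])}
{'t': 0.15, 'q': array([ 1.23093717,  0.47761078,  0.02231436,  1.55617758, -0.01143054,
        1.10930622, -0.08309945]), 'joint_vel': array([ 0.00074743, -0.00091629,  0.00120271, -0.00449757,  0.00178512,
        0.00093008,  0.00067221]), 'joint_torque': array([ 2.29704092e-03, -5.96929622e+01,  1.60985179e+00, -2.81491023e+01,
        1.26016457e-02,  6.57971585e-03,  2.76020853e-05]), 'eef_pos': array([ 0.15493622, -0.65652909,  0.23056783]), 'tool_rot': array([ 0.55406379,  0.43907507,  0.55488427, -0.43855427]), 'contact_force': array([-0.48527835, -0.08228062,  0.81692944]), 'torque': array([-0.01012437, -0.03409496, -0.04482933]), 'gripper_width': 1.002394155974346} 0.0187
```

View pics/scene0.png

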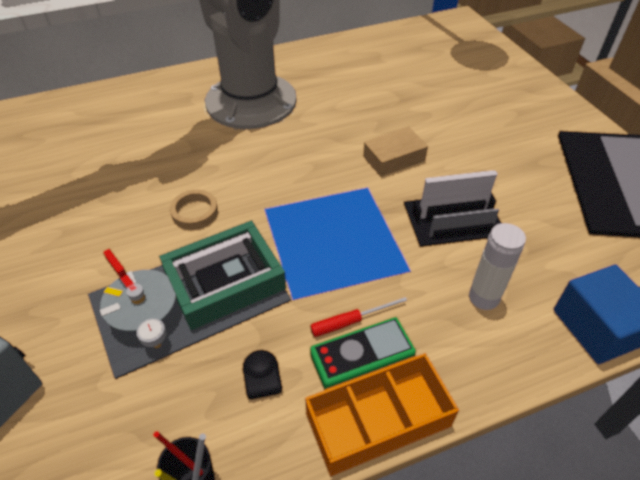

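View pics/top0.png

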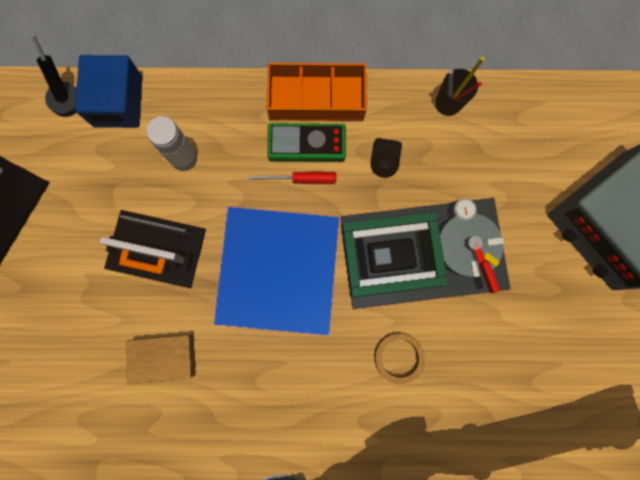

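View pics/wrist0.png

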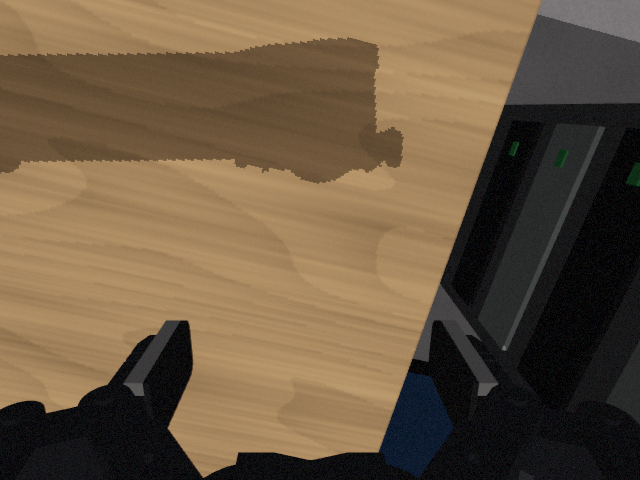

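```bash
python3 - <<'E'
from h import *
print([a for a in dir(bot) if not a.startswith('__')])
c=load('top0'); im=c['color'][:,:,::-1]
a=im[190:310,85:245]; b=im[185:315,335:520]
cv2.imwrite('pics/rk.png',cv2.resize(a,None,fx=5,fy=5,interpolation=cv2.INTER_CUBIC))
cv2.imwrite('pics/ts.png',cv2.resize(b,None,fx=4.3,fy=4.3,interpolation=cv2.INTER_CUBIC))
E
```

```text
['PlanningError', 'get_obs', 'hand_in', 'hold_point_z', 'read_camera']
```

View pics/rk.png

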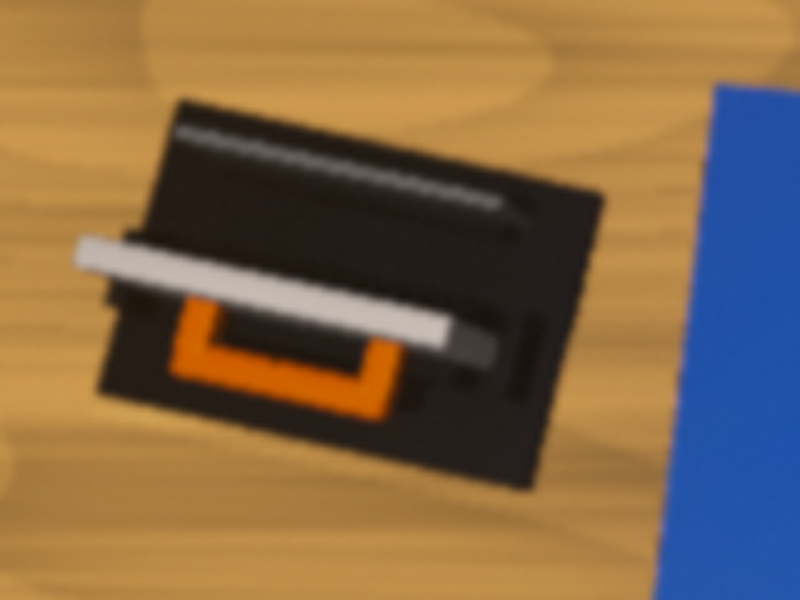

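View pics/ts.png

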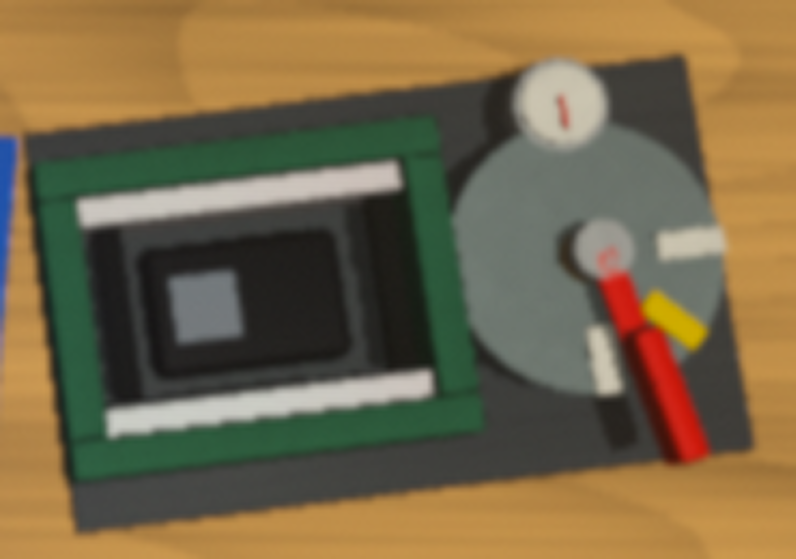

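```bash
cat > m.py <<'E'
from h import *
from scipy.optimize import least_squares
c=load('top0')
print('cam',-c['R'].T@c['t'])
def rk(p): return (np.array(p,float)+.5)/5+[85,190]-.5
def ts(p): return (np.array(p,float)+.5)/4.3+[335,185]-.5
def fit(L,uv,x0):
    L=np.array(L,float)
    def W(p):
        cs,sn=np.cos(p[2]),np.sin(p[2]); return np.c_[p[0]+cs*L[:,0]-sn*L[:,1],p[1]+sn*L[:,0]+cs*L[:,1],L[:,2]]
    r=least_squares(lambda p:(proj(c,W(p))-uv).ravel(),x0); 
    return r.x,np.abs(r.fun).max()
# plate top edge at z .108: rack frame x away from handle
L=[(-.006,.07,.108),(.006,.07,.108),(-.006,-.07,.108),(.006,-.07,.108)]
print('plate',fit(L,rk([(75,268),(82,236),(447,348),(452,316)]),[.6,.3,0]))
Lr=[(.0625,.09,0.004),(.0625,-.09,.004),(-.0625,.09,.004),(-.0625,-.09,.004)]
print('rackbase(assume sym)',fit(Lr,rk([(180,100),(603,195),(98,393),(533,490)]),[.6,.3,0]))
L=[(.072,.092,.06),(.072,-.092,.06),(-.072,-.092,.06),(-.072,.092,.06)]
p,e=fit(L,ts([(35,163),(440,120),(483,432),(75,480)]),[.6,-.2,0]); print('tester',p,e)
L=[(.054,.074,.06),(.054,-.074,.06),(-.054,-.074,.06),(-.054,.074,.06)]
v=p[:2]-.15*np.array([-np.sin(p[2]),np.cos(p[2])]); print('valve',v, proj(c,[*v,.084]), proj(c,[*v,.1]))
for z in (.072,.084,.096): 
  w=back(c,ts([(690,445)]),z)[0]; d=w[:2]-v; a=np.arctan2(d[1],d[0])-(p[2]-np.pi); print('lever',w,np.linalg.norm(d),(a+np.pi)%(2*np.pi)-np.pi)
m=back(c,[(229,207),(339,216),(329,334),(215,324)],.002); print('mat',m, m.mean(0), 'yaw',np.arctan2(*(m[1]-m[0])[[1,0]])+np.pi/2)
print('carton',back(c,[(125,341),(191,334),(193,376),(129,383)],.045))
print('can',back(c,[(165,132)],.17), back(c,[(183,157)],0))
print('tape',back(c,[(398,357)],.02))
E
python3 m.py
```

```text
cam [ 0.43126953 -0.04309105  1.02954076]
plate (array([ 0.54479161,  0.26737727, -0.20749613]), np.float64(0.46241158037324226))
rackbase(assume sym) (array([ 0.55728033,  0.26607655, -0.21240565]), np.float64(0.6986488586459245))
tester [ 0.54178978 -0.2097497   0.11396244] 0.7764747026470786
valve [ 0.55884717 -0.3587767 ] [[476.06083726 243.53468411]] [[478.90154349 242.38737487]]
lever [ 0.47621456 -0.39489584  0.072     ] 0.0901817125049537 0.2981165335917333
lever [ 0.4756513  -0.39048698  0.084     ] 0.08903423536229886 0.2501909771438613
lever [ 0.47508805 -0.38607813  0.096     ] 0.08809630733354974 0.2011300321556333
mat [[ 0.64352646  0.11930618  0.002     ]
 [ 0.62573593 -0.10684154  0.002     ]
 [ 0.3874058  -0.08590505  0.002     ]
 [ 0.40617489  0.14087246  0.002     ]] [0.51571077 0.01685801 0.002     ] yaw -0.07850604741956779
carton [[0.37483117 0.30267808 0.045     ]
 [0.38831996 0.17817706 0.045     ]
 [0.31073852 0.17154727 0.045     ]
 [0.29760623 0.29089999 0.045     ]]
can [[0.7425952  0.20864938 0.17      ]] [[0.74996881 0.2184685  0.        ]]
tape [[ 0.34476411 -0.2189404   0.02      ]]
```

```bash
cat >> h.py <<'E'
from scipy.spatial.transform import Rotation as Rn
def cur():
    o=bot.get_obs(); w=o['tool_rot']; return o,Rn.from_quat([w[1],w[2],w[3],w[0]])
def frame(d,z):
    d=np.array(d,float); d/=np.linalg.norm(d); z=np.array(z,float); z-=d*(z@d); z/=np.linalg.norm(z)
    return Rn.from_matrix(np.c_[d,np.cross(z,d),z])
def go(pos,Rt):
    o,R=cur(); 
    print('slide mm',np.round((np.array(pos)-o['eef_pos'])*1000,1),'turn',np.round((Rt*R.inv()).as_rotvec(),3))
def st():
    o,R=cur(); print('t',o['t'],'q',np.round(o['q'],2),'p',np.round(o['eef_pos'],4),'F',np.round(o['contact_force'],1),'g',round(o['gripper_width'],3)); print(np.round(R.as_matrix(),3))
E
python3 -c "
from h import *
st()
b=np.array([.206,.979,0])
for a in (0.0,.25):
  for ps in (-.207,-.7):
    d=np.array([np.cos(a)*np.cos(ps),np.cos(a)*np.sin(ps),-np.sin(a)]); z=np.cross(b,d); 
    for s in (1,-1): print(a,ps,s,np.round(frame(d,s*z).as_matrix().tolist(),2).tolist()); go([.53,.26,.06],frame(d,s*z))
go([.5,.05,.3],frame([0,0,-1],[-0.2,1,0]))
go([.5,.05,.3],frame([0,0,-1],[0.2,-1,0]))
"
```

```text
t 0.15 q [ 1.23  0.48  0.02  1.56 -0.01  1.11 -0.08] p [ 0.1549 -0.6565  0.2306] F [-0.5 -0.1  0.8] g 1.002
[[-0.     0.973  0.23 ]
 [ 0.001  0.23  -0.973]
 [-1.    -0.    -0.001]]
0.0 -0.207 1 [[0.98, -0.21, 0.0], [-0.21, -0.98, 0.0], [0.0, -0.0, -1.0]]
slide mm [ 375.1  916.5 -170.6] turn [ 1.292 -1.26  -1.526]
0.0 -0.207 -1 [[0.98, 0.21, 0.0], [-0.21, 0.98, -0.0], [-0.0, 0.0, 1.0]]
slide mm [ 375.1  916.5 -170.6] turn [-1.147 -1.176  0.88 ]
0.0 -0.7 1 [[0.76, -0.64, 0.0], [-0.64, -0.76, 0.0], [0.0, -0.0, -1.0]]
slide mm [ 375.1  916.5 -170.6] turn [ 1.022 -1.663 -1.856]
0.0 -0.7 -1 [[0.76, 0.64, 0.0], [-0.64, 0.76, -0.0], [-0.0, 0.0, 1.0]]
slide mm [ 375.1  916.5 -170.6] turn [-1.358 -0.835  0.5  ]
0.25 -0.207 1 [[0.95, -0.21, -0.24], [-0.2, -0.98, 0.05], [-0.25, -0.0, -0.97]]
slide mm [ 375.1  916.5 -170.6] turn [ 1.098 -1.071 -1.669]
0.25 -0.207 -1 [[0.95, 0.21, 0.24], [-0.2, 0.98, -0.05], [-0.25, 0.0, 0.97]]
slide mm [ 375.1  916.5 -170.6] turn [-0.968 -0.992  0.955]
0.25 -0.7 1 [[0.74, -0.61, -0.27], [-0.62, -0.78, 0.06], [-0.25, 0.13, -0.96]]
slide mm [ 375.1  916.5 -170.6] turn [ 0.76  -1.441 -1.947]
0.25 -0.7 -1 [[0.74, 0.61, 0.27], [-0.62, 0.78, -0.06], [-0.25, -0.13, 0.96]]
slide mm [ 375.1  916.5 -170.6] turn [-1.195 -0.631  0.653]
slide mm [345.1 706.5  69.4] turn [ 1.000e-03 -2.000e-03  3.107e+00]
slide mm [345.1 706.5  69.4] turn [-0.001 -0.    -0.034]
```

drive_tool(slide=[[380,290,70],[380,290,70],[380,290,70],[380,290,70],[380,290,70],[380,290,70],[380,290,70],[380,290,70],[380,290,70],[380,290,70]], turn=[[0,0,0.74],[0,0,0.74],[0,0,0.74],[0,0,0.74],[0,0,0.74],[0,0,0.74],[0,0,0.74],[0,0,0.74],[0,0,0.74],[0,0,0.74]], gripper=[0.4,0.4,0.4,0.4,0.4,0.4,0.4,0.4,0.4,0.4])

```text
t: 1.15
eef_pos: [0.5381, -0.3628, 0.301]
tool_rot: [0.676, 0.208, 0.676, -0.207]
contact_force: [0.6, -0.7, -0.7]
gripper_width: 0.401
```

```bash
python3 -c "
from h import *
st()"
```

```text
t 1.15 q [ 0.7   0.4  -0.28  1.52  0.11  1.24 -0.19] p [ 0.5381 -0.3628  0.301 ] F [ 0.6 -0.7 -0.7] g 0.401
[[ 0.     0.56   0.828]
 [ 0.002  0.828 -0.56 ]
 [-1.     0.002 -0.001]]
```

drive_tool(slide=[[60,470,20],[60,470,20],[60,470,20],[60,470,20],[60,470,20],[60,470,20],[60,470,20],[60,470,20],[60,470,20],[60,470,20]], turn=[[0,0,0.74],[0,0,0.74],[0,0,0.74],[0,0,0.74],[0,0,0.74],[0,0,0.74],[0,0,0.74],[0,0,0.74],[0,0,0.74],[0,0,0.74]], gripper=[0.4,0.4,0.4,0.4,0.4,0.4,0.4,0.4,0.4,0.4])

```text
t: 2.15
eef_pos: [0.5974, 0.1124, 0.3211]
tool_rot: [0.705, -0.052, 0.706, 0.054]
contact_force: [0.7, 1.2, -0.7]
gripper_width: 0.399
```

```bash
python3 -c "
from h import *
st()
b=np.array([.206,.979,0])
for a,ps in ((.25,-.6),(.25,-.4),(.7,-.3),(1.2,-.2)):
    d=np.array([np.cos(a)*np.cos(ps),np.cos(a)*np.sin(ps),-np.sin(a)]); z=np.cross(b,d); 
    print(a,ps); go([.42,.33,.3],frame(d,-z))
"
```

```text
t 2.15 q [ 0.18  0.36 -0.61  1.58  0.21  1.27 -0.32] p [0.5974 0.1124 0.3211] F [ 0.7  1.2 -0.7] g 0.399
[[-0.001 -0.149  0.989]
 [ 0.004  0.989  0.149]
 [-1.     0.004 -0.001]]
0.25 -0.6
slide mm [-177.4  217.6  -21.1] turn [-0.369 -1.291 -0.552]
0.25 -0.4
slide mm [-177.4  217.6  -21.1] turn [-0.201 -1.319 -0.428]
0.7 -0.3
slide mm [-177.4  217.6  -21.1] turn [-0.095 -0.872 -0.367]
1.2 -0.2
slide mm [-177.4  217.6  -21.1] turn [-0.012 -0.373 -0.353]
```

drive_tool(slide=[[-160,220,-20],[-160,220,-20],[-160,220,-20],[-160,220,-20],[-160,220,-20],[-160,220,-20],[-160,220,-20],[-160,220,-20],[-160,220,-20],[-160,220,-20]], turn=[[-0.285,-1.305,-0.49],[-0.285,-1.305,-0.49],[-0.285,-1.305,-0.49],[-0.285,-1.305,-0.49],[-0.285,-1.305,-0.49],[-0.285,-1.305,-0.49],[-0.285,-1.305,-0.49],[-0.285,-1.305,-0.49],[-0.285,-1.305,-0.49],[-0.285,-1.305,-0.49]], gripper=[0.4,0.4,0.4,0.4,0.4,0.4,0.4,0.4,0.4,0.4])

```text
t: 3.15
eef_pos: [0.4364, 0.334, 0.3018]
tool_rot: [0.953, -0.014, 0.222, -0.207]
contact_force: [0.7, -1.1, -0.7]
gripper_width: 0.401
```

```bash
python3 -c "
from h import *
st()
snap('scene','s1')
b=np.array([.206,.979,0])
for a,ps in ((.25,-.6),(.25,-.4),):
    d=np.array([np.cos(a)*np.cos(ps),np.cos(a)*np.sin(ps),-np.sin(a)]); z=np.cross(b,d); 
    print(a,ps); go([.42,.33,.3],frame(d,-z))
"
```

```text
t 3.15 q [-0.79  0.43 -0.67  2.05  1.24  1.63 -2.37] p [0.4364 0.334  0.3018] F [ 0.7 -1.1 -0.7] g 0.401
[[ 0.816  0.388  0.429]
 [-0.4    0.914 -0.065]
 [-0.417 -0.119  0.901]]
0.25 -0.6
slide mm [-14.9  -4.4   2.4] turn [-0.061 -0.17  -0.154]
0.25 -0.4
slide mm [-14.9  -4.4   2.4] turn [ 0.002 -0.196  0.027]
```

View pics/s1.png

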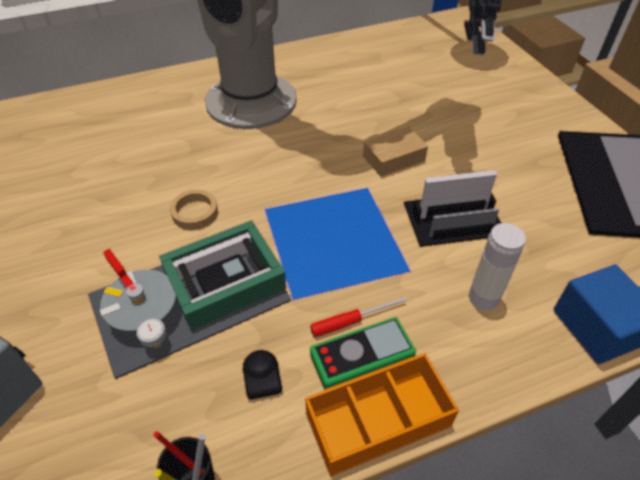

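drive_tool(slide=[[-10,0,-40],[-10,0,-80],[-10,0,-110]], turn=[[-0.015,-0.09,-0.03],[-0.03,-0.183,-0.063],[-0.03,-0.183,-0.063]], gripper=[0.4,0.4,0.4])

```text
t: 3.5
eef_pos: [0.4241, 0.3341, 0.1833]
tool_rot: [0.962, -0.008, 0.132, -0.241]
contact_force: [0.6, -0.1, -0.3]
gripper_width: 0.401
```

```bash
python3 -c "
from h import *
st()
snap('wrist','w1')
snap('top','t1')
b=np.array([.206,.979,0])
for a,ps in ((.25,-.6),(.25,-.4),):
    d=np.array([np.cos(a)*np.cos(ps),np.cos(a)*np.sin(ps),-np.sin(a)]); z=np.cross(b,d); 
    print(a,ps); go([.42,.33,.3],frame(d,-z))
"
```

```text
t 3.5 q [-0.95  0.75 -0.57  2.08  1.33  1.79 -2.79] p [0.4241 0.3341 0.1833] F [ 0.6 -0.1 -0.3] g 0.401
[[ 0.849  0.461  0.257]
 [-0.465  0.884 -0.048]
 [-0.249 -0.079  0.965]]
0.25 -0.6
slide mm [ -4.6  -3.  116.6] turn [-0.015  0.005 -0.093]
0.25 -0.4
slide mm [ -4.6  -3.  116.6] turn [ 0.031 -0.019  0.094]
```

View pics/w1.png

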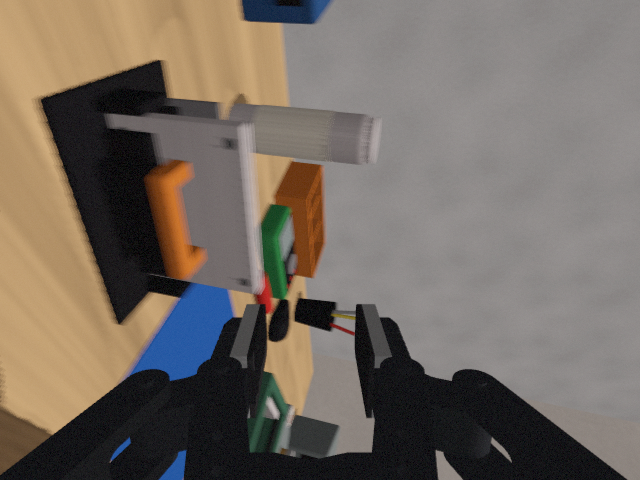

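View pics/t1.png

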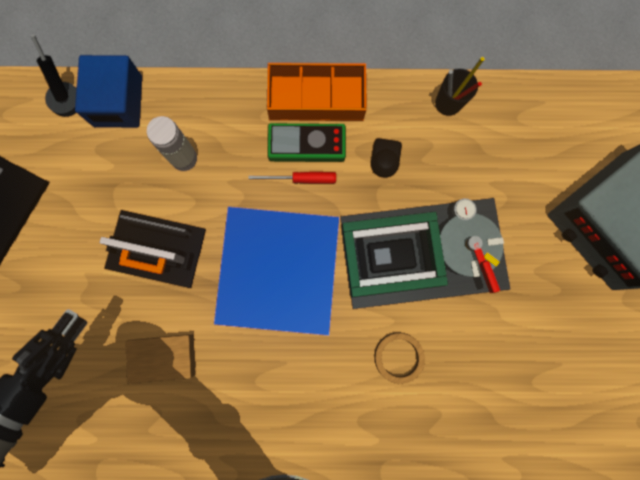

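```bash
cat > kin.py <<'E'
from h import *
from scipy.optimize import least_squares
import itertools,json
S=[([1.23093717,0.47761078,0.02231436,1.55617758,-0.01143054,1.10930622,-0.08309945],[0.1549,-0.6565,0.2306],[0.55406379,0.43907507,0.55488427,-0.43855427]),
([.7,.4,-.28,1.52,.11,1.24,-.19],[.5381,-.3628,.301],[0.676,0.208,0.676,-0.207]),
([.18,.36,-.61,1.58,.21,1.27,-.32],[.5974,.1124,.3211],[0.705,-0.052,0.706,0.054]),
([-.79,.43,-.67,2.05,1.24,1.63,-2.37],[.4364,.334,.3018],[0.953,-0.014,0.222,-0.207]),
([-.95,.75,-.57,2.08,1.33,1.79,-2.79],[.4241,.3341,.1833],[0.962,-0.008,0.132,-0.241])]
E_=lambda ax,a: Rn.from_euler(ax,a)
def fk(x,sg,q):
    phi,d1,L1,L2,L3,e1,e2,e3,psi=x
    s1,s3,s5,s7=sg
    R=E_('z',phi+s1*q[0]); p=np.array([0,0,d1]); R=R*E_('y',q[1])
    R=R*E_('z',s3*q[2]); p=p+R.apply([e1,0,L1]); R=R*E_('y',q[3]); R=R*E_('z',s5*q[4]); p=p+R.apply([e2,0,L2]);
    R=R*E_('y',q[5])*E_('z',s7*q[6]); 
    p=p+R.apply([0,0,L3]) if True else p
    # tool: x=along z
    T=R*E_('z',psi)*Rn.from_matrix([[0,0,-1],[0,1,0],[1,0,0]])
    return p,T
def q2R(w): return Rn.from_quat([w[1],w[2],w[3],w[0]])
if __name__=='__main__':
    best=None
    for sg in itertools.product([1,-1],repeat=4):
        def f(x):
            r=[]
            for q,p,w in S:
                P,T=fk(x,sg,q); r+=list((P-p)*3)+list((T*q2R(w).inv()).as_rotvec()*.5)
            return r
        for phi in (0,3):
          for ps in (0,3):
            r=least_squares(f,[phi,.3,.4,.4,.25,0,0,0,ps])
            if best is None or r.cost<best[0]: best=(r.cost,sg,r.x,np.abs(r.fun).max())
    print(best)
    json.dump([list(best[1]),list(best[2])],open('kin.json','w'))
E
python3 kin.py
```

```text
(np.float64(0.003194771130636951), (-1, -1, -1, -1), array([-8.26297256e-02,  2.60978633e-01,  5.80157615e-01,  4.86292244e-01,
        2.96169308e-01, -1.28878256e-02,  4.61845601e-02, -3.75216275e-04,
       -6.09902748e-02]), np.float64(0.031970853466338156))
```

```bash
cat > sim.py <<'E'
from kin import *
sg,x=json.load(open('kin.json'))
lo=np.array([-2.96,-.34,-1.41,.24,-1.37,.17,-2.96]);hi=np.array([2.96,2.1,1.46,2.44,4.51,1.92,2.96])
def jac(q):
    p,T=fk(x,sg,q);J=np.zeros((6,7))
    for i in range(7):
        dq=np.array(q,float);dq[i]+=1e-5;P,U=fk(x,sg,dq);J[:3,i]=(P-p)/1e-5;J[3:,i]=(U*T.inv()).as_rotvec()/1e-5
    return p,T,J
def ik(q,pos,R,n=60):
    # follow min-norm from q, with offset so that the model matches measured pose handled by relative target
    q=np.array(q,float)
    p0,T0=fk(x,sg,q)
    for k in range(1,n+1):
        p,T,J=jac(q)
        pt=p0+(pos-p0)*k/n; Rt=Rn.from_rotvec((R*T0.inv()).as_rotvec()*k/n)*T0
        e=np.r_[pt-p,(Rt*T.inv()).as_rotvec()]
        q=q+np.linalg.pinv(J,rcond=.02)@e
    p,T=fk(x,sg,q)
    return q,np.linalg.norm(pos-p),(R*T.inv()).magnitude()
def rel(q,pos,R):
    """map target in real world into model world via the current discrepancy"""
    o,Rc=cur(); p,T=fk(x,sg,o['q']); return pos-o['eef_pos']+p,(R*Rc.inv())*T
b=np.array([.206,.979,0]); n=np.array([.979,-.206,0])
def hR(a,ps,s):
    d=np.array([np.cos(a)*np.cos(ps),np.cos(a)*np.sin(ps),-np.sin(a)]);return frame(d,s*np.cross(b,d))
E
cat > a.py <<'E'
from sim import *
np.set_printoptions(suppress=True,precision=2)
o,Rc=cur(); p,T=fk(x,sg,o['q']); print('err',p-o['eef_pos'],(T*Rc.inv()).as_rotvec())
bar=np.array([.545,.267,0])-n*.029
for a in (0,.15,.25,.4):
  for ps in (-.6,-.5,-.35,-.2):
   for s in (-1,1):
    R=hR(a,ps,s); d=R.apply([1,0,0]); pos=np.array([*bar[:2],.058])+d*.010
    q,e1,e2=ik(o['q'],*rel(o['q'],pos,R)); print(a,ps,s,q,'OK' if ((q>lo)&(q<hi)).all() and e1<.003 else '', 'wristz %.3f'%(fk(x,sg,q)[0]-.296*d)[2])
E
python3 a.py
```

```text
err [-0.  0. -0.] [-0.05  0.03 -0.07]
0 -0.6 -1 [-0.9   1.1  -0.33  1.98  1.51  1.86 -3.1 ]  wristz 0.054
0 -0.6 1 [-0.87  1.12 -0.37  2.09  1.66  1.91 -0.02] OK wristz 0.054
0 -0.5 -1 [-0.91  1.1  -0.33  2.05  1.59  1.85 -3.14]  wristz 0.054
0 -0.5 1 [-0.91  1.11 -0.31  2.15  1.73  1.87 -0.07] OK wristz 0.054
0 -0.35 -1 [-0.91  1.1  -0.31  2.15  1.72  1.85 -3.2 ]  wristz 0.054
0 -0.35 1 [-0.96  1.11 -0.22  2.24  1.85  1.83 -0.16] OK wristz 0.054
0 -0.2 -1 [-0.91  1.11 -0.29  2.24  1.87  1.87 -3.26]  wristz 0.054
0 -0.2 1 [-1.03  1.13 -0.1   2.33  1.99  1.79 -0.27] OK wristz 0.054
0.15 -0.6 -1 [-0.85  1.03 -0.39  2.01  1.51  1.76 -2.98]  wristz 0.097
0.15 -0.6 1 [-0.83  1.03 -0.41  2.12  1.66  1.77  0.08] OK wristz 0.097
0.15 -0.5 -1 [-0.86  1.03 -0.39  2.08  1.59  1.75 -3.03]  wristz 0.097
0.15 -0.5 1 [-0.87  1.02 -0.36  2.19  1.74  1.73  0.02] OK wristz 0.097
0.15 -0.35 -1 [-0.86  1.02 -0.38  2.18  1.73  1.73 -3.1 ]  wristz 0.097
0.15 -0.35 1 [-0.93  1.02 -0.26  2.28  1.87  1.68 -0.08] OK wristz 0.097
0.15 -0.2 -1 [-0.85  1.02 -0.36  2.28  1.89  1.74 -3.17]  wristz 0.097
0.15 -0.2 
[... 503 characters left out ...]
0.2 -1 [-0.8   0.96 -0.4   2.29  1.89  1.65 -3.11]  wristz 0.125
0.25 -0.2 1 [-0.97  0.96 -0.15  2.39  2.06  1.53 -0.17] OK wristz 0.125
0.4 -0.6 -1 [-0.75  0.92 -0.49  2.04  1.49  1.58 -2.77] OK wristz 0.166
0.4 -0.6 1 [-0.82  0.88 -0.39  2.16  1.61  1.45 -6.01]  wristz 0.166
0.4 -0.5 -1 [-0.75  0.91 -0.49  2.11  1.57  1.55 -2.83] OK wristz 0.166
0.4 -0.5 1 [-0.78  0.88 -0.43  2.22  1.73  1.48 -6.08]  wristz 0.166
0.4 -0.35 -1 [-0.74  0.89 -0.48  2.21  1.71  1.52 -2.91] OK wristz 0.166
0.4 -0.35 1 [-0.7   0.89 -0.49  2.32  1.91  1.53 -6.16]  wristz 0.166
0.4 -0.2 -1 [-0.72  0.88 -0.47  2.3   1.87  1.5  -3.  ]  wristz 0.166
0.4 -0.2 1 [-0.6   0.92 -0.55  2.41  2.1   1.6  -6.2 ]  wristz 0.166
```

```bash
cat > b.py <<'E'
from sim import *
np.set_printoptions(suppress=True,precision=2)
o,Rc=cur()
bar=np.array([.545,.267,0])-n*.029
C0=Rn.from_matrix(np.c_[[0,0,1],b/np.linalg.norm(b),-n/np.linalg.norm(n)])
for ps in (-.5,-.35):
  a=.15;R=hR(a,ps,1); d=R.apply([1,0,0]); pos=np.array([*bar[:2],.058])+d*.010
  q0,_,_=ik(o['q'],*rel(o['q'],pos,R))
  Rrel=C0.inv()*hR(0,ps,1)
  for th in np.arange(-3.0,3.1,.3):
    Rf=Rn.from_euler('z',th)*Rrel
    d=Rf.apply([1,0,0]); P=np.array([.516,.017,.037+.02])+d*.010
    # path: lift, then rotate at z .25, then down
    pt,Rt=rel(o['q'],np.array([.45,.2,.3]),Rf); q1,e1,e2=ik(q0,pt,Rt,150)
    pt,Rt=rel(o['q'],P,Rf); q2,e3,e4=ik(q1,pt,Rt)
    ok=((q1>lo)&(q1<hi)&(q2>lo)&(q2<hi)).all() and max(e1,e3)<.01
    print(ps,round(th,2),'d',d,q1,q2,'OK' if ok else '')
E
python3 b.py
```

```text
-0.5 -3.0 d [-0.04  0.29 -0.96] [ 0.15  0.16 -0.58  1.89 -0.14  1.09 -0.16] [ 0.32  0.59 -0.43  1.99  0.04  0.65  0.12] OK
-0.5 -2.7 d [-0.12  0.26 -0.96] [ 0.18  0.2  -0.64  1.85 -0.1   1.16  0.1 ] [ 0.33  0.61 -0.47  1.96  0.11  0.73  0.33] OK
-0.5 -2.4 d [-0.19  0.21 -0.96] [ 0.19  0.24 -0.69  1.82 -0.05  1.22  0.34] [ 0.33  0.64 -0.51  1.93  0.19  0.8   0.54] OK
-0.5 -2.1 d [-0.25  0.15 -0.96] [ 0.19  0.27 -0.73  1.79  0.01  1.28  0.57] [ 0.32  0.65 -0.54  1.91  0.27  0.86  0.74] OK
-0.5 -1.8 d [-0.28  0.07 -0.96] [ 0.17  0.3  -0.76  1.76  0.07  1.33  0.79] [ 0.3   0.66 -0.57  1.9   0.35  0.91  0.95] OK
-0.5 -1.5 d [-0.29 -0.02 -0.96] [ 0.15  0.32 -0.79  1.75  0.13  1.36  1.03] [ 0.27  0.67 -0.59  1.9   0.42  0.94  1.16] OK
-0.5 -1.2 d [-0.27 -0.1  -0.96] [ 0.12  0.32 -0.8   1.74  0.19  1.39  1.26] [ 0.25  0.66 -0.6   1.91  0.5   0.95  1.37] OK
-0.5 -0.9 d [-0.23 -0.18 -0.96] [ 0.09  0.32 -0.81  1.75  0.25  1.39  1.51] [ 0.22  0.65 -0.6   1.93  0.57  0.94  1.58] OK
-0.5 -0.6 d [-0.16 -0.24 -0.96] [ 0.06  0.31 -0.81  1.76  0.3   1.38  1.76] [ 0.19  0.64 -0.6   1.96  0.63  0.91  1.
[... 3350 characters left out ...]
.18  0.93  2.08  2.98 -0.9   1.22] [-0.58  0.59  0.51  2.22  2.42 -0.42  2.08] 
-0.35 1.8 d [ 0.14  0.03 -0.99] [-0.73  0.12  0.24  2.08  3.11 -0.88  1.39] [-0.26  0.52  0.16  2.24  2.84 -0.34  2.01] 
-0.35 2.1 d [ 0.12  0.07 -0.99] [ 0.62  0.36 -1.35  2.07  3.58 -0.96  1.21] [ 0.57  0.72 -0.81  2.2   4.11 -0.57  1.2 ] 
-0.35 2.4 d [ 0.1   0.1  -0.99] [  3.74  -6.4   -1.01   3.92 -12.37   5.45 -10.67] [  3.61  -6.87  -0.64   4.03 -11.88   5.83 -10.81] 
-0.35 2.7 d [ 0.06  0.13 -0.99] [-0.52  0.12  0.05  1.88  6.22  1.1  -0.82] [-0.13  0.53  0.08  2.03  6.1   0.57 -0.29] 
-0.35 3.0 d [ 0.02  0.14 -0.99] [-0.12  0.14 -0.39  1.87 -0.    1.11 -0.59] [ 0.1   0.54 -0.26  2.02  0.12  0.59 -0.3 ] OK
```

drive_tool(slide=[[0,0,0],[0,0,0],[0,0,0],[0,0,0],[0,0,0],[0,0,0],[0,0,0],[0,0,0],[0,0,0],[0,0,0]], turn=[[-1.27,0.7,0.374],[-1.27,0.7,0.374],[-1.27,0.7,0.374],[-1.27,0.7,0.374],[-1.27,0.7,0.374],[-1.27,0.7,0.374],[-1.27,0.7,0.374],[-1.27,0.7,0.374],[-1.27,0.7,0.374],[-1.27,0.7,0.374]], gripper=[0.4,0.4,0.4,0.4,0.4,0.4,0.4,0.4,0.4,0.4])

```text
t: 4.6
eef_pos: [0.4255, 0.3329, 0.186]
tool_rot: [0.698, -0.66, 0.263, -0.087]
contact_force: [-0.6, 0.1, -1.3]
gripper_width: 0.399
```

drive_tool(slide=[[0,0,0],[0,0,0],[0,0,0],[0,0,0],[0,0,0],[0,0,0],[0,0,0],[0,0,0],[0,0,0],[0,0,0]], turn=[[-1.27,0.7,0.374],[-1.27,0.7,0.374],[-1.27,0.7,0.374],[-1.27,0.7,0.374],[-1.27,0.7,0.374],[-1.27,0.7,0.374],[-1.27,0.7,0.374],[-1.27,0.7,0.374],[-1.27,0.7,0.374],[-1.27,0.7,0.374]], gripper=[0.4,0.4,0.4,0.4,0.4,0.4,0.4,0.4,0.4,0.4])

```text
t: 5.6
eef_pos: [0.4263, 0.3327, 0.1887]
tool_rot: [-0.061, 0.959, -0.253, -0.114]
contact_force: [-0.6, 0.4, 0.2]
gripper_width: 0.402
```

```bash
python3 -c "
from sim import *
st()
R=hR(.15,-.42,1)
bar=np.array([.545,.267,0])-n*.029; print(bar)
d=R.apply([1,0,0])
for off in (-.08,.01): go(np.array([*bar[:2],.058])+d*off,R)
"
```

```text
t 5.6 q [-0.88  0.77 -0.65  2.07  1.35  1.84  0.21] p [0.4263 0.3327 0.1887] F [-0.6  0.4  0.2] g 0.402
[[ 0.846 -0.499 -0.187]
 [-0.471 -0.865  0.174]
 [-0.249 -0.059 -0.967]]
[0.516609 0.272974 0.      ]
slide mm [  18.1  -27.5 -118.8] turn [-0.127 -0.05   0.106]
slide mm [  99.3  -63.8 -132.2] turn [-0.127 -0.05   0.106]
```

drive_tool(slide=[[18,-28,-45],[18,-28,-85],[18,-28,-119],[18,-28,-119],[18,-28,-119]], turn=[[-0.127,-0.05,0.106],[-0.127,-0.05,0.106],[-0.127,-0.05,0.106],[-0.127,-0.05,0.106],[-0.127,-0.05,0.106]], gripper=[0.4,0.4,0.4,0.4,0.4])

```text
t: 6.1
eef_pos: [0.4449, 0.3051, 0.0716]
tool_rot: [-0.0, 0.975, -0.208, -0.076]
contact_force: [-0.6, -0.3, 0.5]
gripper_width: 0.401
```

```bash
python3 -c "
from sim import *
st()
snap('wrist','w2'); snap('top','t2')
R=hR(.15,-.42,1)
bar=np.array([.545,.267,0])-n*.029
d=R.apply([1,0,0])
for off in (-.08,.01): go(np.array([*bar[:2],.058])+d*off,R)
"
```

```text
t 6.1 q [-0.94  1.04 -0.51  2.12  1.52  1.85  0.05] p [0.4449 0.3051 0.0716] F [-0.6 -0.3  0.5] g 0.401
[[ 0.902 -0.405 -0.149]
 [-0.405 -0.914  0.032]
 [-0.149  0.031 -0.988]]
slide mm [-0.5 -0.3 -2.5] turn [-0.003  0.002  0.001]
slide mm [ 80.8 -36.6 -15.9] turn [-0.003  0.002  0.001]
```

View pics/w2.png

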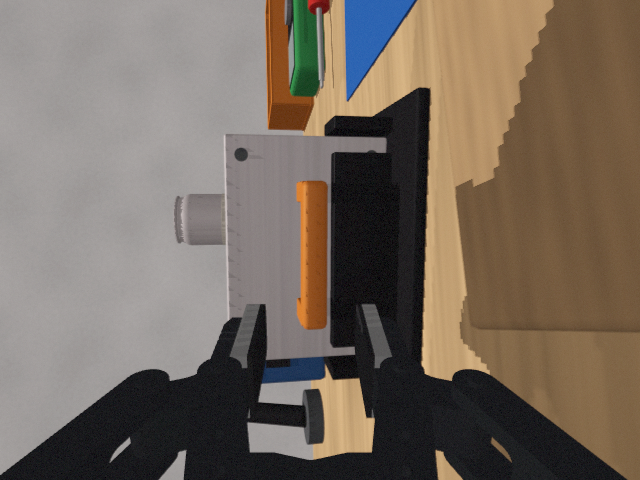

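View pics/t2.png

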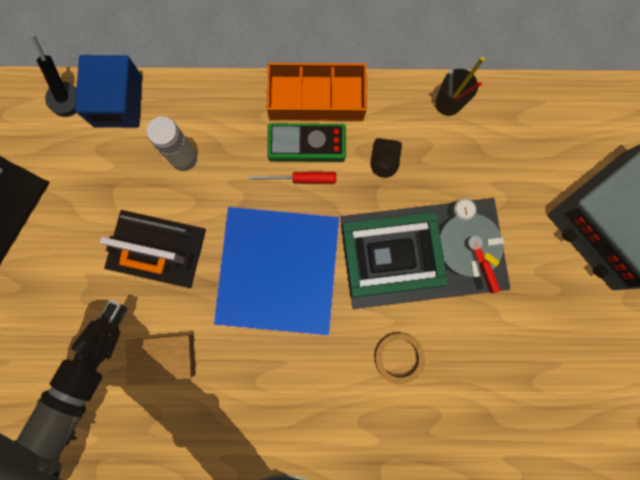

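```bash
python3 -c "
from sim import *
c=load('w2')
pc=np.array([.545,.267])
for yy in (-.042,.042):
  for z in (.051,.065):
    p=pc-n[:2]*.036+b[:2]*yy; print('bar',yy,z,proj(c,[*p,z]).round(0))
  for z in (.108,): print('plate',proj(c,[*(pc-n[:2]*.006+b[:2]*yy/.042*.07),z]).round(0))
"
```

```text
bar -0.042 0.051 [[328. 177.]]
bar -0.042 0.065 [[303. 177.]]
plate [[223. 131.]]
bar 0.042 0.051 [[328. 328.]]
bar 0.042 0.065 [[303. 329.]]
plate [[228. 361.]]
```

drive_tool(slide=[[27,-12,-6],[54,-24,-11],[70,-32,-14],[81,-37,-16],[81,-37,-16],[81,-37,-16]], turn=[[0,0,0],[0,0,0],[0,0,0],[0,0,0],[0,0,0],[0,0,0]], gripper=[0.4,0.4,0.4,0.4,0.4,0.4])

```text
t: 6.8
eef_pos: [0.5256, 0.2694, 0.0574]
tool_rot: [-0.002, 0.975, -0.207, -0.076]
contact_force: [-0.1, 0.8, 0.2]
gripper_width: 0.396
```

```bash
python3 -c "
from sim import *
st()
snap('wrist','w3')
R=hR(.15,-.42,1)
bar=np.array([.545,.267,0])-n*.029
d=R.apply([1,0,0])
go(np.array([*bar[:2],.058])+d*.01,R)
"
```

```text
t 6.8 q [-0.83  1.04 -0.41  2.11  1.69  1.77  0.09] p [0.5256 0.2694 0.0574] F [-0.1  0.8  0.2] g 0.396
[[ 0.903 -0.404 -0.147]
 [-0.403 -0.914  0.036]
 [-0.149  0.027 -0.988]]
slide mm [ 0.4 -0.7 -0.5] turn [-0.005  0.002  0.   ]
```

View pics/w3.png

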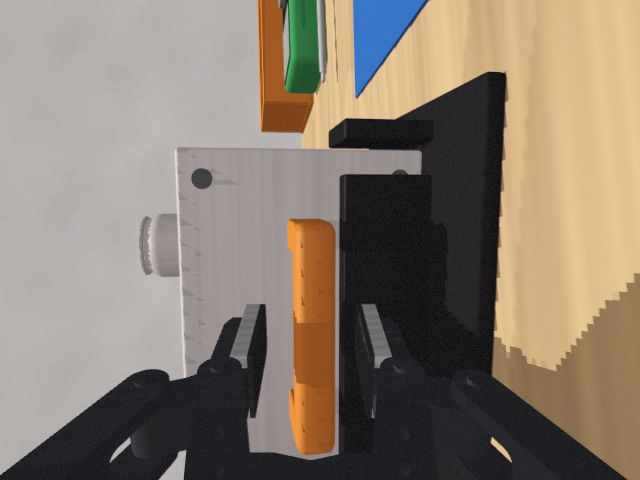

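drive_tool(slide=[[0,0,0],[0,0,0],[0,0,0],[0,0,0],[0,0,0],[0,0,0]], turn=[[0,0,0],[0,0,0],[0,0,0],[0,0,0],[0,0,0],[0,0,0]], gripper=[0.05,0.05,0.05,0.05,0.05,0.05], squeeze=50)

```text
t: 7.45
eef_pos: [0.5252, 0.2707, 0.0577]
tool_rot: [-0.003, 0.976, -0.206, -0.076]
contact_force: [-1.3, 3.5, 5.3]
gripper_width: 0.154
```

```bash
python3 -c "
from sim import *
st()"
```

```text
t 7.45 q [-0.83  1.04 -0.41  2.11  1.69  1.77  0.09] p [0.5252 0.2707 0.0577] F [-1.3  3.5  5.3] g 0.154
[[ 0.904 -0.402 -0.146]
 [-0.401 -0.915  0.036]
 [-0.149  0.026 -0.989]]
```

drive_tool(slide=[[0,0,10],[0,0,25],[0,0,40],[0,0,55],[0,0,80],[0,0,110],[0,0,150],[0,0,180],[0,0,180]], turn=[[0,0,0],[0,0,0],[0,0,0],[0,0,0],[0,0,0],[0,0,0],[0,0,0],[0,0,0],[0,0,0]], gripper=[0.05,0.05,0.05,0.05,0.05,0.05,0.05,0.05,0.05])

```text
t: 8.35
eef_pos: [0.525, 0.2709, 0.241]
tool_rot: [-0.005, 0.976, -0.206, -0.075]
contact_force: [0.5, 0.0, -2.8]
gripper_width: 0.156
```

```bash
python3 -c "
from sim import *
st()
snap('wrist','w4')
snap('top','t4')
"
```

```text
t 8.35 q [-0.78  0.64 -0.5   2.19  1.59  1.71  0.39] p [0.525  0.2709 0.241 ] F [ 0.5  0.  -2.8] g 0.156
[[ 0.904 -0.402 -0.144]
 [-0.401 -0.915  0.041]
 [-0.149  0.021 -0.989]]
```

View pics/w4.png

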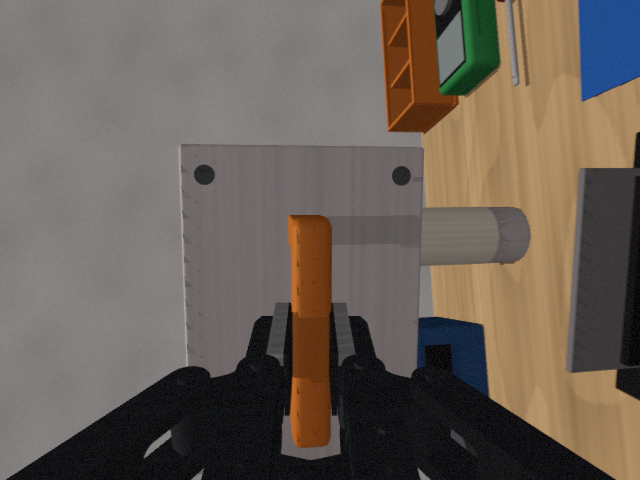

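View pics/t4.png

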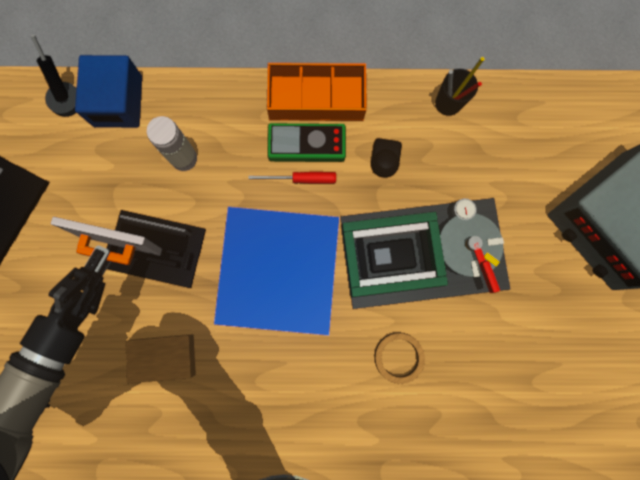

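```bash
cat > lay.py <<'E'
from sim import *
np.set_printoptions(suppress=True,precision=3)
def relR():
    # cover frame in tool frame, (x_c=-z_t, rotated about x by angle g)
    R=hR(0,-.42,1)
    C0=Rn.from_matrix(np.c_[[0,0,1],b/np.linalg.norm(b),-n/np.linalg.norm(n)])
    return C0.inv()*R
def target(th,z,xy=(.516,.017),up=.0):
    Rf=Rn.from_euler('z',th)*relR(); d=Rf.apply([1,0,0])
    return np.array([*xy,z+.035])+d*.010, Rf
if __name__=='__main__':
    o,Rc=cur()
    for th in (-.3,-.1,.1):
        P,Rf=target(th,.005); print(th); go(P,Rf)
        pt,Rt=rel(o['q'],P+[0,0.08,.25],Rf); q1,e1,e2=ik(o['q'],pt,Rt,150); print(q1)
        pt,Rt=rel(o['q'],P,Rf); q1,e1,e2=ik(q1,pt,Rt,150); print(q1)
E
python3 lay.py
```

```text
-0.3
slide mm [  -9.5 -255.3 -207.2] turn [ 0.348  1.375 -0.075]
[ 0.083  0.339 -0.649  1.746  0.419  1.361  2.214]
[ 0.06   0.648 -0.489  1.972  0.704  0.897  2.01 ]
-0.1
slide mm [  -9.1 -255.4 -207.2] turn [0.209 1.403 0.091]
[ 0.074  0.314 -0.648  1.778  0.446  1.312  2.386]
[ 0.037  0.63  -0.476  2.01   0.763  0.845  2.137]
0.1
slide mm [  -8.6 -255.4 -207.2] turn [0.068 1.421 0.256]
[ 0.067  0.286 -0.643  1.811  0.466  1.255  2.564]
[ 0.013  0.61  -0.454  2.05   0.821  0.783  2.268]
```

drive_tool(slide=[[-20,-20,30],[-20,-40,50],[-20,-60,60],[-20,-80,60],[-10,-100,60],[-10,-130,60],[-10,-160,60],[-10,-190,60],[-10,-210,60],[-10,-210,60]], turn=[[0.021,0.14,0.009],[0.042,0.281,0.018],[0.063,0.421,0.027],[0.084,0.561,0.036],[0.105,0.7,0.046],[0.125,0.842,0.055],[0.146,0.982,0.064],[0.167,1.12,0.073],[0.188,1.263,0.082],[0.209,1.403,0.091]], gripper=[0.05,0.05,0.05,0.05,0.05,0.05,0.05,0.05,0.05,0.05])

```text
t: 9.45
eef_pos: [0.5129, 0.0557, 0.2958]
tool_rot: [0.037, 0.735, -0.125, -0.666]
contact_force: [0.1, 0.4, -3.1]
gripper_width: 0.148
```

```bash
python3 -c "
from lay import *
st()
snap('scene','s5')
P,Rf=target(-.1,.005); go(P,Rf)
"
```

```text
t 9.45 q [-0.    0.17 -0.43  1.87  0.35  1.16  2.44] p [0.513 0.056 0.296] F [ 0.1  0.4 -3.1] g 0.148
[[ 0.082 -0.134 -0.988]
 [-0.232 -0.966  0.112]
 [-0.969  0.22  -0.111]]
slide mm [  -0.6  -40.6 -265.7] turn [0.019 0.104 0.015]
```

View pics/s5.png

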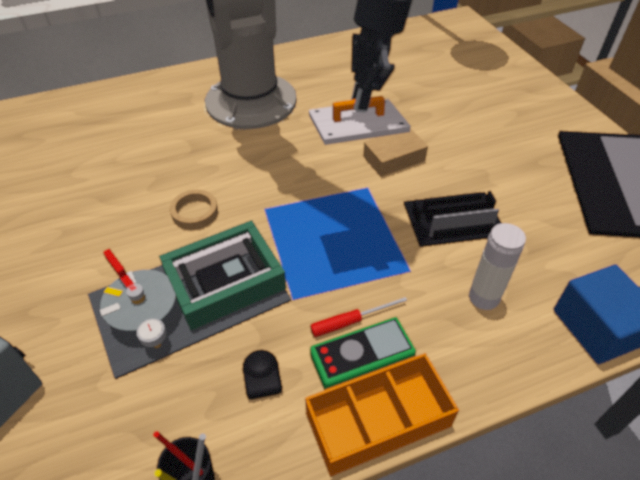

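drive_tool(slide=[[0,-20,-40],[0,-41,-85],[0,-41,-130],[0,-41,-175],[0,-41,-215],[0,-41,-240],[0,-41,-250],[0,-41,-255],[0,-41,-255]], turn=[[0.019,0.104,0.015],[0.019,0.104,0.015],[0.019,0.104,0.015],[0.019,0.104,0.015],[0.019,0.104,0.015],[0.019,0.104,0.015],[0.019,0.104,0.015],[0.019,0.104,0.015],[0.019,0.104,0.015]], gripper=[0.05,0.05,0.05,0.05,0.05,0.05,0.05,0.05,0.05])

```text
t: 10.4
eef_pos: [0.5162, 0.0146, 0.0406]
tool_rot: [-0.04, -0.698, 0.11, 0.706]
contact_force: [0.8, -0.0, -2.7]
gripper_width: 0.149
```

```bash
python3 -c "
from lay import *
st()
snap('scene','s6');snap('top','t6')
im=cv2.imread('pics/s6.png')[170:310,240:440];cv2.imwrite('pics/s6c.png',cv2.resize(im,None,fx=4,fy=4,interpolation=2))
P,Rf=target(-.1,.002); go(P,Rf)
"
```

```text
t 10.4 q [-0.02  0.54 -0.32  2.03  0.54  0.76  2.31] p [0.516 0.015 0.041] F [ 0.8 -0.  -2.7] g 0.149
[[-0.022 -0.098 -0.995]
 [-0.21  -0.973  0.1  ]
 [-0.977  0.211  0.001]]
slide mm [ -1.4   0.2 -14.6] turn [-0.     0.001  0.   ]
```

View pics/s6c.png

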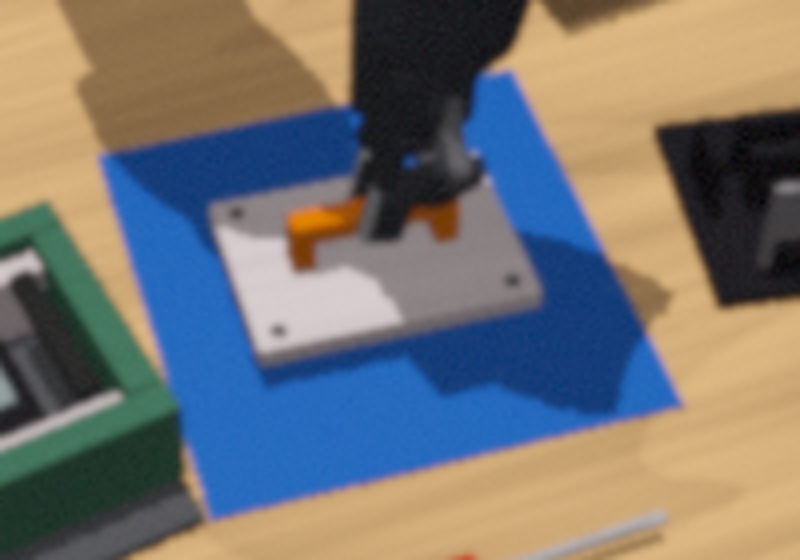

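drive_tool(slide=[[0,0,-5],[0,0,-9],[0,0,-11],[0,0,-13],[0,0,-13]], turn=[[0,0,0],[0,0,0],[0,0,0],[0,0,0],[0,0,0]], gripper=[0.05,0.05,0.05,0.05,0.05])

```text
t: 11.0
eef_pos: [0.5179, 0.0144, 0.0294]
tool_rot: [-0.04, -0.699, 0.11, 0.705]
contact_force: [-0.6, -1.4, 2.1]
gripper_width: 0.148
```

drive_tool(slide=[[0,0,0],[0,0,0],[0,0,0],[0,8,35],[0,16,75],[0,16,120],[0,16,150],[0,16,150]], turn=[[0,0,0],[0,0,0],[0,0,0],[0,0,0],[0,0,0],[0,0,0],[0,0,0],[0,0,0]], gripper=[0.4,0.4,0.4,0.4,0.4,0.4,0.4,0.4])

```text
t: 11.8
eef_pos: [0.5205, 0.0313, 0.1837]
tool_rot: [-0.039, -0.702, 0.11, 0.702]
contact_force: [0.1, 0.5, -0.1]
gripper_width: 0.402
```

```bash
python3 -c "
from lay import *
st()
snap('scene','s7');snap('top','t7');snap('wrist','w7')
a=cv2.imread('pics/s7.png')[170:310,240:440];b_=cv2.imread('pics/t7.png')[195:345,205:355]
cv2.imwrite('pics/s7c.png',cv2.resize(a,None,fx=4,fy=4,interpolation=2))
cv2.imwrite('pics/t7c.png',cv2.resize(b_,None,fx=4,fy=4,interpolation=2))
"
```

```text
t 11.8 q [ 0.03  0.34 -0.4   1.93  0.38  1.02  2.46] p [0.52  0.031 0.184] F [ 0.1  0.5 -0.1] g 0.402
[[-0.011 -0.1   -0.995]
 [-0.209 -0.973  0.1  ]
 [-0.978  0.209 -0.01 ]]
```

View pics/s7c.png

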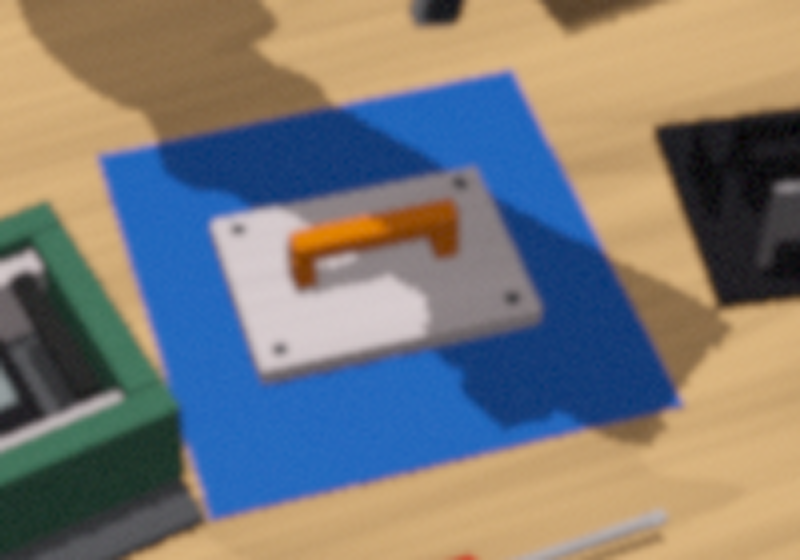

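View pics/t7c.png

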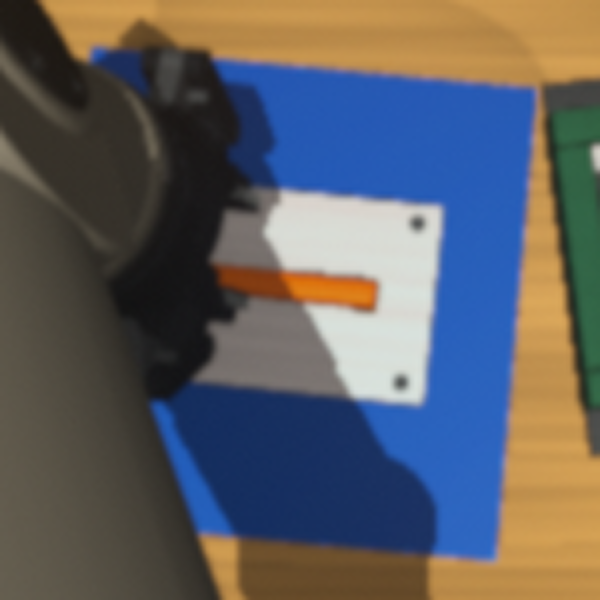

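View pics/w7.png

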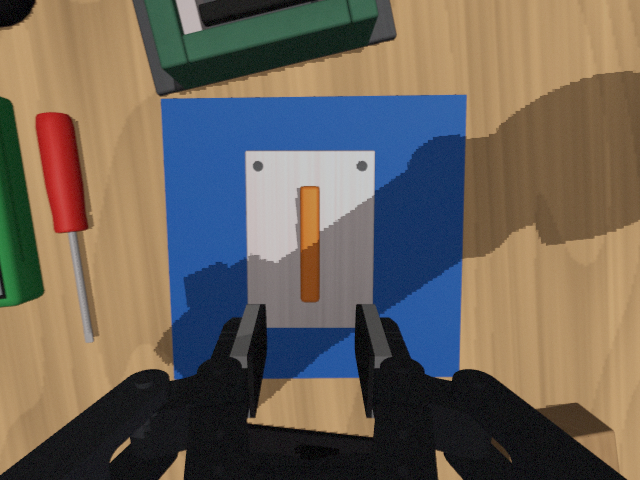

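```bash
cat > fitc.py <<'E'
from h import *
from scipy.optimize import least_squares
def fitc(obs,z0,x0):
    # obs: list of (cam, local pts, uv)
    def W(p,L):
        cs,sn=np.cos(p[2]),np.sin(p[2]); L=np.array(L,float); return np.c_[p[0]+cs*L[:,0]-sn*L[:,1],p[1]+sn*L[:,0]+cs*L[:,1],L[:,2]+z0]
    r=least_squares(lambda p:np.concatenate([(proj(c,W(p,L))-uv).ravel() for c,L,uv in obs]),x0)
    return r.x,np.round(r.fun,1)
if __name__=='__main__':
    w=load('w7');s=load('s7');t=load('t7')
    # cover y axis ~ world y: wrist picture up = -y
    LB=[(.007,-.042,.042),(-.007,-.042,.042),(-.007,.042,.042),(.007,.042,.042)]
    ow=(w,[(.05,-.07,.012),(-.05,-.07,.012)]+LB,np.array([(246,151),(375,151),(301,186),(319,186),(319,301),(301,301)]))
    f=lambda a,o:(np.array(a,float)+.5)/4+o-.5
    os=(s,[(-.05,-.07,.012),(-.05,.07,.012),(.05,.07,.012),(.05,-.07,.012)],f([(210,220),(475,168),(543,302),(262,367)],[240,170]))
    ot=(t,[(.05,-.07,.012),(-.05,-.07,.012)],f([(443,206),(425,404)],[205,195]))
    for o in ([ow],[os],[ow,os,ot]): print(fitc(o,.002,[.51,.02,-.1]))
E
python3 fitc.py
```

```text
(array([ 0.5182517 ,  0.01587081, -0.10259901]), array([-1.1, -1.4,  0.8, -1.3, -0.9, -0.6,  1.1, -0.6,  0.7,  2. , -0.7,
        2. ]))
(array([ 0.51669589,  0.01607022, -0.09187332]), array([-0. , -0.2,  0.1, -1.3, -0.1,  0.9,  0. ,  0.5]))
(array([ 0.51814896,  0.01586677, -0.09961827]), array([-1.2, -1.2,  0.6, -1.5, -0.9, -0.6,  1.1, -0.7,  1. ,  2. , -0.4,
        2. ,  0.2,  0.1,  0.5, -0.7,  0.1,  1.7, -0.1,  0.9,  0.2,  0.4,
       -0.4,  0.6]))
```

```bash
python3 -c "
from lay import *
c=load('w7'); o,R=cur(); cam=-c['R'].T@c['t']; print('cam',cam,'rel tool',R.inv().apply(cam-o['eef_pos']),'fwd',R.inv().apply(c['R'][2]))
print(proj(c,[.542,-.21,.06]))
go([.54,-.12,.30],frame([0,0,-1],[-.995,.1,0]))
"
```

```text
cam [ 0.514 -0.016  0.336] rel tool [-0.144  0.079 -0.002] fwd [ 0.95  -0.313 -0.002]
[[ 234.451 -111.016]]
slide mm [  22.8 -150.1  121.3] turn [ 0.212 -0.02   0.001]
```

```bash
python3 -c "
from lay import *
F=frame([0,0,-1],[-.995,.1,0])
go([.54,-.17,.30],Rn.from_euler('z',-1.45)*F)
"
```

```text
slide mm [  22.8 -200.1  121.3] turn [ 0.159 -0.17  -1.443]
```

drive_tool(slide=[[20,-200,120],[20,-200,120],[20,-200,120],[20,-200,120],[20,-200,120],[20,-200,120],[20,-200,120],[20,-200,120],[20,-200,120],[20,-200,120]], turn=[[0.159,-0.17,-1.443],[0.159,-0.17,-1.443],[0.159,-0.17,-1.443],[0.159,-0.17,-1.443],[0.159,-0.17,-1.443],[0.159,-0.17,-1.443],[0.159,-0.17,-1.443],[0.159,-0.17,-1.443],[0.159,-0.17,-1.443],[0.159,-0.17,-1.443]], gripper=[0.4,0.4,0.4,0.4,0.4,0.4,0.4,0.4,0.4,0.4])

```text
t: 12.95
eef_pos: [0.5363, -0.1701, 0.2964]
tool_rot: [0.496, -0.502, 0.497, 0.505]
contact_force: [0.4, -0.3, 0.2]
gripper_width: 0.402
```

```bash
python3 -c "
from lay import *
st()
go([.54,-.17,.30],frame([0,0,-1],[.995,-.1,0]))
"
```

```text
t 12.95 q [ 0.28  0.24 -0.1   1.74  0.03  1.16  1.76] p [ 0.536 -0.17   0.296] F [ 0.4 -0.3  0.2] g 0.402
[[-0.004 -1.    -0.015]
 [ 0.001 -0.015  1.   ]
 [-1.     0.004  0.001]]
slide mm [3.7 0.1 3.6] turn [-0.004 -0.002 -1.686]
```

drive_tool(slide=[[0,0,0],[0,0,0],[0,0,0],[0,0,0],[0,0,0],[0,0,0],[0,0,0],[0,0,0],[0,0,0],[0,0,0]], turn=[[0,0,-1.686],[0,0,-1.686],[0,0,-1.686],[0,0,-1.686],[0,0,-1.686],[0,0,-1.686],[0,0,-1.686],[0,0,-1.686],[0,0,-1.686],[0,0,-1.5]], gripper=[0.4,0.4,0.4,0.4,0.4,0.4,0.4,0.4,0.4,0.4])

```text
t: 13.95
eef_pos: [0.5354, -0.1699, 0.2941]
tool_rot: [0.705, -0.029, 0.708, 0.032]
contact_force: [-0.0, -0.2, -0.2]
gripper_width: 0.4
```

```bash
python3 -c "
from lay import *
st()
snap('wrist','w8')
im=cv2.imread('pics/w8.png')
cv2.imwrite('pics/w8b.png',cv2.resize(im,(800,600),interpolation=2))
"
```

```text
t 13.95 q [ 0.12  0.24  0.1   1.76 -0.03  1.15  0.31] p [ 0.535 -0.17   0.294] F [-0.  -0.2 -0.2] g 0.4
[[-0.003 -0.085  0.996]
 [ 0.004  0.996  0.085]
 [-1.     0.004 -0.003]]
```

View pics/w8b.png

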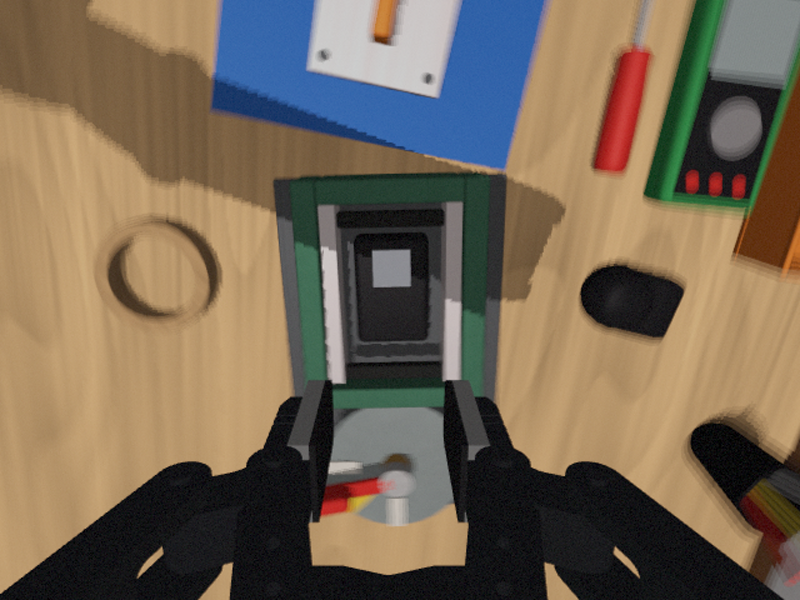

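```bash
cat > e.py <<'E'
from fitc import *
w=load('w8');t=load('top0');s=load('scene0')
ts=lambda p:(np.array(p,float)+.5)/4.3+[335,185]-.5
wf=lambda p:(np.array(p,float)+.5)/1.25-.5
# wrist pic: up=+y, right=+x
out=[(-.072,.092,0),(.072,.092,0),(.072,-.092,0),(-.072,-.092,0)]
inn=[(-.054,.074,0),(.054,.074,0),(.054,-.074,0),(-.054,-.074,0)]
ow=(w,out,wf([(291,180),(490,176),(484,405),(303,408)])); iw=(w,inn,wf([(317,204),(464,202),(462,384),(327,388)]))
o2=(t,[(.072,.092,0),(.072,-.092,0),(-.072,-.092,0),(-.072,.092,0)],ts([(35,163),(440,120),(483,432),(75,480)]))
i2=(t,[(.054,.074,0),(.054,-.074,0),(-.054,-.074,0),(-.054,.074,0)],ts([(78,200),(400,160),(437,393),(107,437)]))
for o in ([ow],[iw],[ow,iw],[o2],[o2,i2]): print(fitc(o,.06,[.54,-.2,.1]))
E
python3 e.py
python3 -c "
import cv2
a=cv2.imread('pics/scene0.png')[215:330,150:300];cv2.imwrite('pics/sc.png',cv2.resize(a,None,fx=5,fy=5,interpolation=2))
a=cv2.imread('pics/w8.png')[130:340,220:410];cv2.imwrite('pics/wc.png',cv2.resize(a,None,fx=2.8,fy=2.8,interpolation=2))"
```

```text
(array([ 0.54221499, -0.20893841,  0.10186626]), array([-1.7, -0.9,  1.3, -0.5, -1.9,  1.2,  2.3,  0.7]))
(array([ 0.54256179, -0.20838212,  0.10802797]), array([-1.1, -0.2,  1.2, -1.3, -0.6,  1.6,  0.5,  0.4]))
(array([ 0.54238706, -0.208663  ,  0.10422791]), array([-1.7, -1. ,  1.3, -1. , -1.5,  0.8,  2.7,  0.6, -1.1, -0.1,  1.3,
       -0.8, -1.1,  2. ,  0.1,  0.5]))
(array([ 0.54178978, -0.2097497 ,  0.11396244]), array([-0.2, -0.5, -0.2, -0.7,  0.8,  0.8, -0.4,  0.3]))
(array([ 0.54189581, -0.20913144,  0.1192895 ]), array([-0.6, -0.2, -0.8, -0.9,  0.6,  0.4, -0.5,  0.5, -0.2, -0.8,  0.7,
       -0.1,  0.5,  1.2,  0.3, -0.1]))
```

View pics/wc.png

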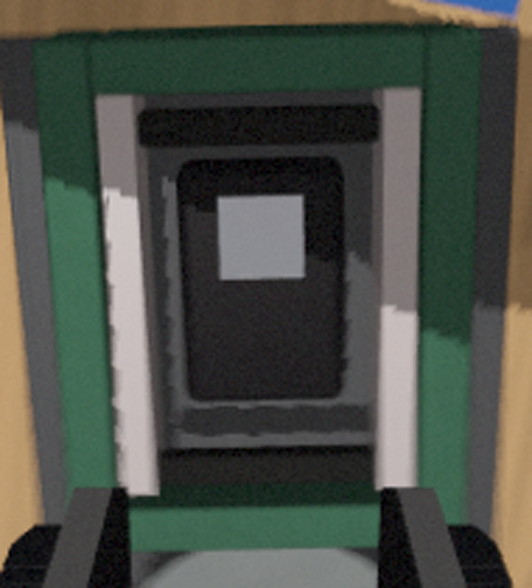

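View pics/sc.png

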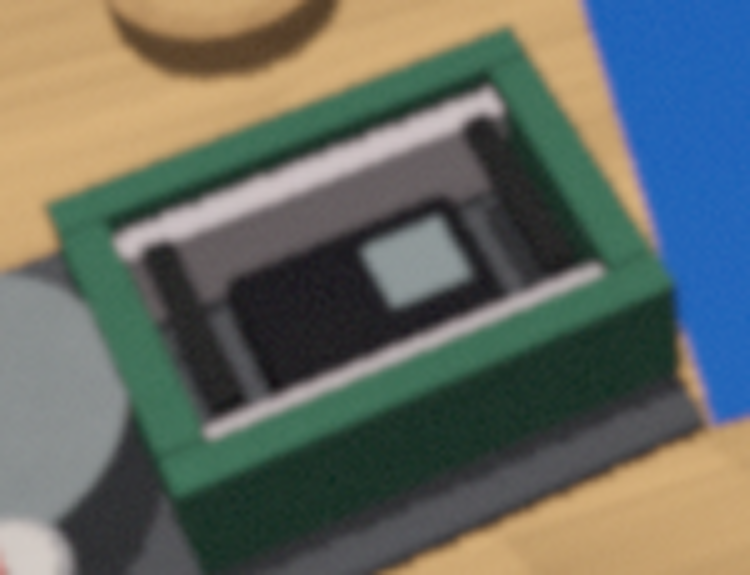

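```bash
cat >> e.py <<'E'
sf=lambda p:(np.array(p,float)+.5)/5+[150,215]-.5
o3=(s,[(-.072,-.092,0),(-.072,.092,0),(.072,.092,0),(.072,-.092,0)],sf([(50,208),(513,28),(675,290),(172,497)]))
print('scene',fitc([o3],.06,[.54,-.2,.1])); print('all',fitc([o3,o2,i2,iw],.06,[.54,-.2,.1]))
E
python3 e.py | tail -2
python3 -c "
from lay import *
go([.518,.016,.10],frame([0,0,-1],[.995,-.1,0]))
"
```

```text
-1. ,  0.3,  0.4, -0.9, -0.2, -0.2, -1.4,  0.8, -0.3,  0.2,  1.1,
       -0.1, -0.7, -1.6,  0.7,  0.7, -1.1, -0.2,  1.7,  0.9,  1.1]))
slide mm [ -17.5  185.9 -194.1] turn [-0.004 -0.003 -0.178]
```

```bash
python3 e.py | grep -A0 -E "scene|all"
```

```text
scene (array([ 0.54447463, -0.20992173,  0.11706423]), array([-1.4, -1.1,  0.4, -0.6,  1. ,  0.1,  0. ,  1. ]))
all (array([ 0.5425858 , -0.20885845,  0.11337539]), array([-1. , -2.2,  0.9, -1.3,  1.1, -0.7,  0.2, -0.2, -0.6, -0.9, -0.7,
```

drive_tool(slide=[[-18,50,0],[-18,100,0],[-18,150,-30],[-18,186,-70],[-18,186,-115],[-18,186,-160],[-18,186,-194],[-18,186,-194]], turn=[[-0.004,-0.003,-0.178],[-0.004,-0.003,-0.178],[-0.004,-0.003,-0.178],[-0.004,-0.003,-0.178],[-0.004,-0.003,-0.178],[-0.004,-0.003,-0.178],[-0.004,-0.003,-0.178],[-0.004,-0.003,-0.178]], gripper=[0.4,0.4,0.4,0.4,0.4,0.4,0.4,0.4])

```text
t: 14.8
eef_pos: [0.5124, 0.0157, 0.0944]
tool_rot: [0.702, 0.033, 0.711, -0.035]
contact_force: [-0.5, 0.0, -0.4]
gripper_width: 0.399
```

```bash
python3 -c "
from lay import *
st()
snap('wrist','w9')
c=load('w9')
for yy in (-.042,.042):
  for xx in (-.007,.007):
    p=Rn.from_euler('z',-.1).apply([xx,yy,.044])+[.518,.016,0]; print(xx,yy,proj(c,p).round(0))
go([.518,.016,.021],frame([0,0,-1],[.995,-.1,0]))
"
```

```text
t 14.8 q [-0.14  0.4  -0.01  2.05  0.01  0.7  -0.26] p [0.512 0.016 0.094] F [-0.5  0.  -0.4] g 0.399
[[-0.012  0.097  0.995]
 [-0.002  0.995 -0.097]
 [-1.    -0.003 -0.012]]
-0.007 -0.042 [[307. 347.]]
0.007 -0.042 [[333. 347.]]
-0.007 0.042 [[307. 192.]]
0.007 0.042 [[336. 192.]]
slide mm [  3.2   0.2 -76.4] turn [ 0.001 -0.007 -0.002]
```

View pics/w9.png

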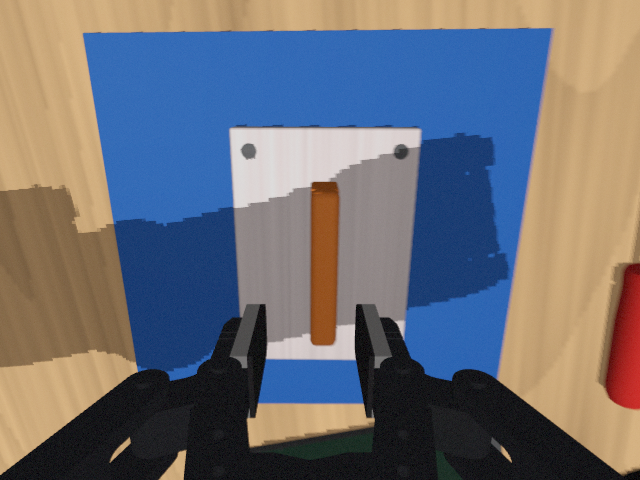

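drive_tool(slide=[[5,0,-30],[5,0,-60],[5,0,-72],[5,0,-74],[5,0,-74]], turn=[[0,0,0],[0,-0.007,0],[0,-0.007,0],[0,-0.007,0],[0,-0.007,0]], gripper=[0.4,0.4,0.4,0.4,0.4])

```text
t: 15.35
eef_pos: [0.5209, 0.0157, 0.0248]
tool_rot: [0.707, 0.034, 0.706, -0.035]
contact_force: [0.5, -0.4, -0.0]
gripper_width: 0.397
```

```bash
python3 -c "
from lay import *
st()
go([.518,.016,.021],frame([0,0,-1],[.995,-.1,0]))
"
```

```text
t 15.35 q [-0.14  0.53 -0.01  2.07  0.01  0.54 -0.26] p [0.521 0.016 0.025] F [ 0.5 -0.4 -0. ] g 0.397
[[ 0.001  0.098  0.995]
 [-0.001  0.995 -0.098]
 [-1.    -0.001  0.001]]
slide mm [-2.9  0.3 -3.8] turn [ 0.001  0.001 -0.002]
```

Close on the handle and look.

drive_tool(slide=[[-3,0,-3],[-3,0,-3],[-3,0,-3],[-3,0,-3],[-3,0,-3],[-3,0,-3],[-3,0,-3]], turn=[[0,0,0],[0,0,0],[0,0,0],[0,0,0],[0,0,0],[0,0,0],[0,0,0]], gripper=[0.4,0.05,0.05,0.05,0.05,0.05,0.05], squeeze=60)

```text
t: 16.05
eef_pos: [0.5183, 0.0158, 0.0229]
tool_rot: [0.707, 0.034, 0.705, -0.035]
contact_force: [-2.6, 0.2, 7.5]
gripper_width: 0.145
```

drive_tool(slide=[[0,0,30],[0,0,70],[0,0,110],[0,0,130],[0,0,130]], turn=[[0,0,0],[0,0,0],[0,0,0],[0,0,0],[0,0,0]], gripper=[0.05,0.05,0.05,0.05,0.05])

```text
t: 16.55
eef_pos: [0.5202, 0.016, 0.156]
tool_rot: [0.709, 0.035, 0.703, -0.034]
contact_force: [-0.0, 0.9, -3.6]
gripper_width: 0.151
```

```bash
python3 -c "
from lay import *
st()
snap('wrist','w10');snap('scene','s10')
"
```

```text
t 16.55 q [-0.14  0.31 -0.01  2.    0.01  0.82 -0.25] p [0.52  0.016 0.156] F [-0.   0.9 -3.6] g 0.151
[[ 0.009  0.098  0.995]
 [ 0.     0.995 -0.098]
 [-1.     0.001  0.009]]
```

View pics/w10.png

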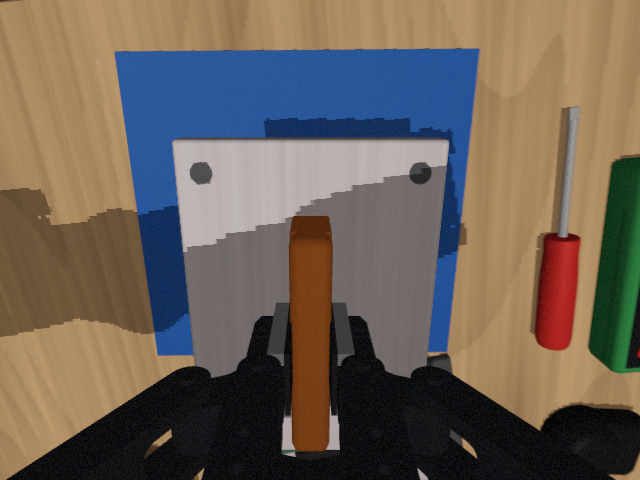

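View pics/s10.png

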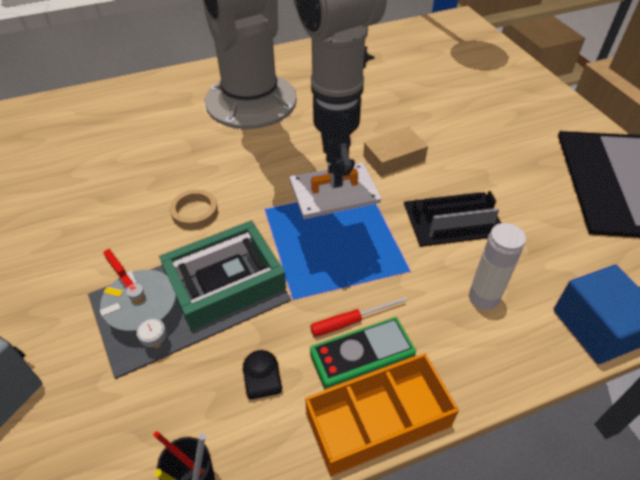

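```bash
cat > g.py <<'E'
from h import *
from scipy.optimize import least_squares
c=load('w10'); o,R=cur()
L=np.array([(-.05,.07,.012),(.05,.07,.012),(-.007,.042,.042),(.007,.042,.042),(-.007,-.042,.042),(.007,-.042,.042)])
uv=np.array([(173,140),(448,140),(290,234),(332,234),(292,450),(329,450)])
# cover frame: x=tool z, y=tool y, z=-tool x ; then tilt about cover x
B=Rn.from_matrix(np.c_[[0,0,1],[0,1,0],[-1,0,0]])
def W(p): 
    C=R*B*Rn.from_euler('x',p[3])*Rn.from_euler('z',p[4]); org=o['eef_pos']+R.apply(p[:3]); return org+C.apply(L)
r=least_squares(lambda p:np.r_[(proj(c,W(p))-uv).ravel(),(p[4])*200],[.02,0,0,0,0])
print(r.x.round(4),r.fun.round(1))
E
python3 g.py
```

```text
[ 0.0202  0.0001  0.0036 -0.0232 -0.0018] [ 1.  -1.1 -1.4 -0.8 -1.1  0.6  1.1  0.6  0.   0.3  0.3  0.1 -0.4]
```

```bash
python3 -c "
from lay import *
go([.542,-.2095,.156],frame([0,0,-1],[np.cos(.115),np.sin(.115),0]))
go([.542,-.2095,.092],frame([0,0,-1],[np.cos(.115),np.sin(.115),0]))
"
```

```text
slide mm [  24.3 -225.2    3.5] turn [0.    0.002 0.213]
slide mm [  24.3 -225.2  -60.5] turn [0.    0.002 0.213]
```

drive_tool(slide=[[5,-45,5],[10,-90,5],[15,-135,5],[20,-180,5],[25,-215,5],[25,-225,-10],[25,-225,-35],[25,-225,-55],[25,-225,-60],[25,-225,-60],[25,-225,-60]], turn=[[0,0,0.11],[0,0,0.213],[0,0,0.213],[0,0,0.213],[0,0,0.213],[0,0,0.213],[0,0,0.213],[0,0,0.213],[0,0,0.213],[0,0,0.213],[0,0,0.213]], gripper=[0.05,0.05,0.05,0.05,0.05,0.05,0.05,0.05,0.05,0.05,0.05])

```text
invalid input
```

11 rows, too many; dropping one.

drive_tool(slide=[[5,-45,5],[10,-90,5],[15,-135,5],[20,-180,5],[25,-215,5],[25,-225,-10],[25,-225,-35],[25,-225,-55],[25,-225,-60],[25,-225,-60]], turn=[[0,0,0.11],[0,0,0.213],[0,0,0.213],[0,0,0.213],[0,0,0.213],[0,0,0.213],[0,0,0.213],[0,0,0.213],[0,0,0.213],[0,0,0.213]], gripper=[0.05,0.05,0.05,0.05,0.05,0.05,0.05,0.05,0.05,0.05])

```text
t: 17.65
eef_pos: [0.5412, -0.2082, 0.0903]
tool_rot: [0.705, -0.041, 0.707, 0.041]
contact_force: [1.5, -0.1, -2.7]
gripper_width: 0.146
```

```bash
python3 -c "
from lay import *
st()
snap('wrist','w11');snap('scene','s11');snap('top','t11')
st()
go([.5425,-.209,.092],frame([0,0,-1],[np.cos(.115),np.sin(.115),0]))
for n_,f,(y0,y1,x0,x1),k in (('s11','s11c',(200,340,140,300),4.5),('t11','t11c',(180,320,330,520),4)):
  im=cv2.imread('pics/'+n_+'.png')[y0:y1,x0:x1];cv2.imwrite('pics/'+f+'.png',cv2.resize(im,None,fx=k,fy=k,interpolation=2))
"
```

```text
t 17.65 q [ 0.24  0.49  0.03  1.9  -0.02  0.75  0.39] p [ 0.541 -0.208  0.09 ] F [ 1.5 -0.1 -2.7] g 0.146
[[-0.002 -0.116  0.993]
 [ 0.001  0.993  0.116]
 [-1.     0.001 -0.002]]
t 17.8 q [ 0.24  0.49  0.03  1.9  -0.02  0.75  0.39] p [ 0.543 -0.209  0.093] F [-0.4 -0.1 -3.1] g 0.152
[[ 0.003 -0.115  0.993]
 [-0.     0.993  0.115]
 [-1.    -0.001  0.003]]
slide mm [-0.8  0.1 -1.1] turn [ 0.     0.003 -0.001]
```

View pics/s11c.png

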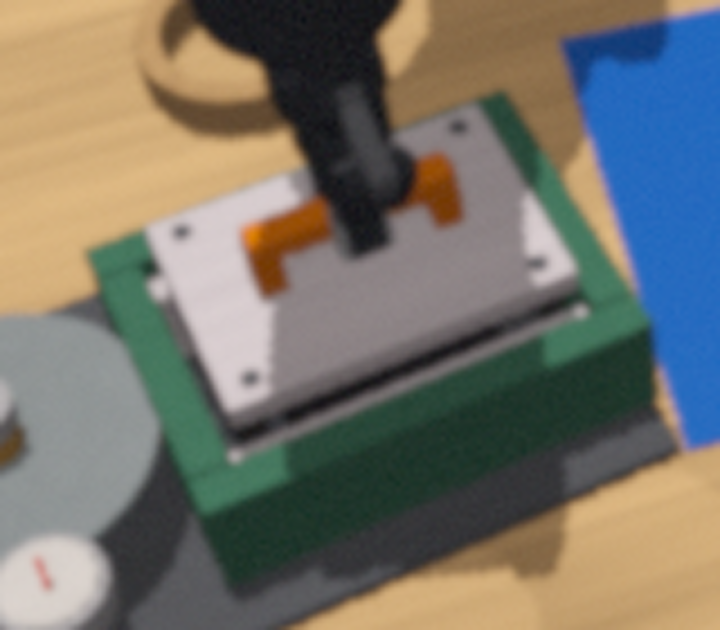

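View pics/w11.png

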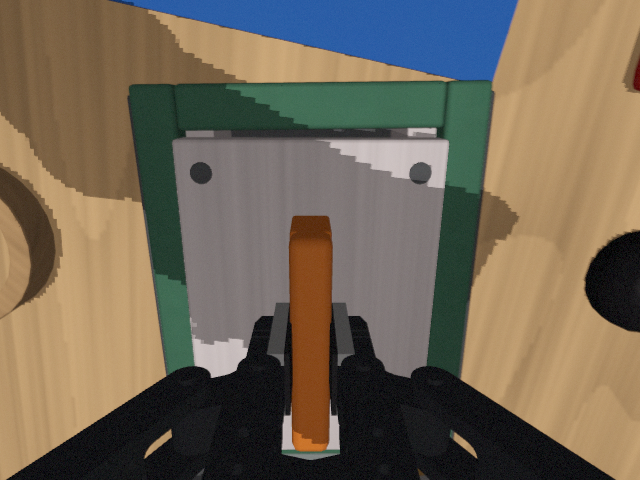

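View pics/t11c.png

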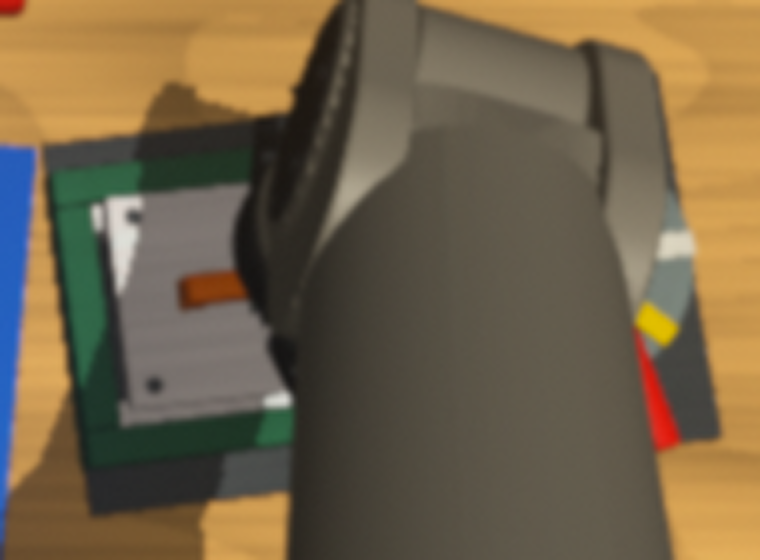

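```bash
python3 -c "
from fitc import *
w=load('w11')
out=back(w,[(130,87),(492,82)],.06); inn=back(w,[(182,130),(438,128)],.06)
cov=back(w,[(173,140),(448,140)],.0725+.012)
R=Rn.from_euler('z',-.115)
C=np.array([.5425,-.209,0])
for k,a in (('out',out),('inn',inn),('cov',cov)): print(k,R.apply(a-C).round(4).tolist())
s=load('s11'); f=lambda a:(np.array(a,float)+.5)/4.5+[140,200]-.5
o3=(s,[(-.072,-.092,0),(.072,.092,0),(.072,-.092,0),(-.072,.092,0)],f([(90,252),(652,322),(203,508),(508,92)]))
print('rim',fitc([o3],.06,[.54,-.2,.1]))
cv=(s,[(-.05,-.07,.012),(.05,-.07,.012),(.05,.07,.012),(-.05,.07,.012)],f([(147,226),(232,412),(578,276),(475,101)]))
print('cov',fitc([cv],.0725,[.54,-.2,.1]))
"
```

```text
out [[-0.0708, 0.0892, 0.06], [0.0708, 0.0911, 0.06]]
inn [[-0.0519, 0.0729, 0.06], [0.0514, 0.0737, 0.06]]
cov [[-0.048, 0.0707, 0.0845], [0.0481, 0.0708, 0.0845]]
rim (array([ 0.54250909, -0.20899555,  0.12016611]), array([-1.2, -1.3,  1.3,  0.4, -0.2,  1.5,  0.1, -1.3]))
cov (array([ 0.54518756, -0.20856291,  0.11505658]), array([-0.5,  0.3, -0.7,  0.2,  0.5, -1. ,  0.8,  0.3]))
```

drive_tool(slide=[[-2,-1,-4],[-2,-1,-8],[-2,-1,-12],[-2,-1,-15],[-2,-1,-15]], turn=[[0,0,0],[0,0,0],[0,0,0],[0,0,0],[0,0,0]], gripper=[0.05,0.05,0.05,0.05,0.05])

```text
t: 18.3
eef_pos: [0.5409, -0.21, 0.0775]
tool_rot: [0.707, -0.041, 0.705, 0.041]
contact_force: [-0.3, -0.1, -4.0]
gripper_width: 0.148
```

```bash
python3 -c "
from lay import *
st()
print(bot.get_obs()['torque'])
snap('wrist','w12');st()
"
```

```text
t 18.3 q [ 0.24  0.51  0.03  1.91 -0.02  0.72  0.4 ] p [ 0.541 -0.21   0.077] F [-0.3 -0.1 -4. ] g 0.148
[[ 0.002 -0.116  0.993]
 [-0.     0.993  0.116]
 [-1.    -0.     0.002]]
[ 0.011 -0.029 -0.023]
t 18.35 q [ 0.24  0.51  0.03  1.91 -0.02  0.72  0.4 ] p [ 0.541 -0.21   0.078] F [ 0.6 -0.  -2.9] g 0.148
[[ 0.003 -0.115  0.993]
 [-0.     0.993  0.115]
 [-1.    -0.001  0.003]]
```

View pics/w12.png

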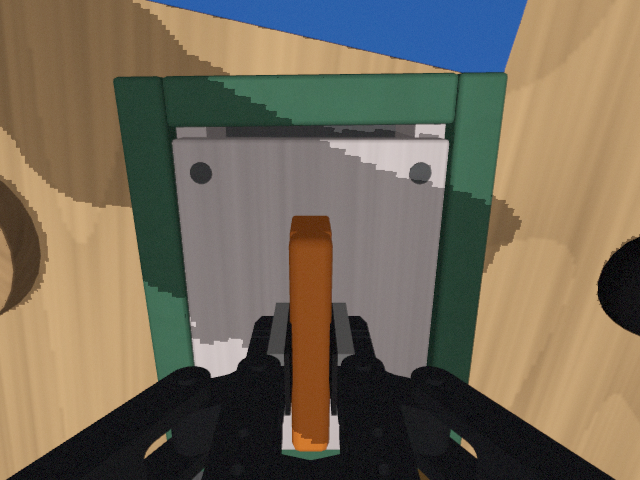

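drive_tool(slide=[[0,0,-3],[0,0,-6],[0,0,-8],[0,0,-10],[0,0,-11],[0,0,-11]], turn=[[0,0,0],[0,0,0],[0,0,0],[0,0,0],[0,0,0],[0,0,0]], gripper=[0.05,0.05,0.05,0.05,0.05,0.05])

```text
t: 18.95
eef_pos: [0.5417, -0.2102, 0.0689]
tool_rot: [0.707, -0.041, 0.705, 0.041]
contact_force: [-4.9, 1.9, 14.5]
gripper_width: 0.149
```

```bash
python3 -c "
from lay import *
st()
print(bot.get_obs()['torque'])
"
```

```text
t 18.95 q [ 0.24  0.52  0.03  1.92 -0.02  0.7   0.4 ] p [ 0.542 -0.21   0.069] F [-4.9  1.9 14.5] g 0.149
[[ 0.004 -0.115  0.993]
 [-0.001  0.993  0.115]
 [-1.    -0.001  0.004]]
[0.402 1.245 0.028]
```

drive_tool(slide=[[0,0,-3],[0,0,-5],[0,0,-5],[0,0,-5]], turn=[[0,0,0],[0,0,0],[0,0,0],[0,0,0]], gripper=[0.05,0.05,0.05,0.05])

```text
t: 19.35
eef_pos: [0.5418, -0.2102, 0.0687]
tool_rot: [0.707, -0.041, 0.704, 0.04]
contact_force: [-16.4, 6.1, 43.0]
gripper_width: 0.151
```

```bash
python3 -c "
from lay import *
st()
print(bot.get_obs()['torque'])
snap('scene','s13');snap('wrist','w13')
im=cv2.imread('pics/s13.png')[200:340,140:300];cv2.imwrite('pics/s13c.png',cv2.resize(im,None,fx=4.5,fy=4.5,interpolation=2))
"
```

```text
t 19.35 q [ 0.24  0.52  0.03  1.92 -0.02  0.7   0.4 ] p [ 0.542 -0.21   0.069] F [-16.4   6.1  43. ] g 0.151
[[ 0.004 -0.115  0.993]
 [-0.     0.993  0.115]
 [-1.    -0.001  0.004]]
[1.336 3.581 0.039]
```

View pics/s13c.png

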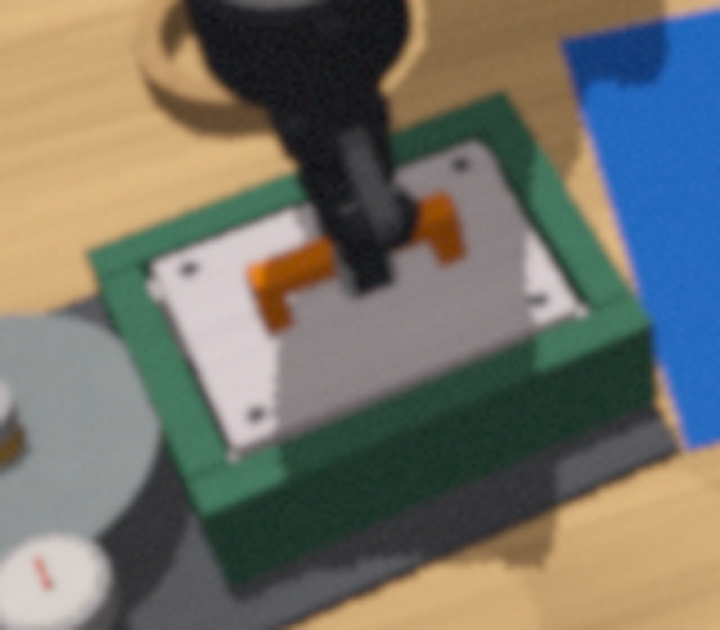

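View pics/w13.png

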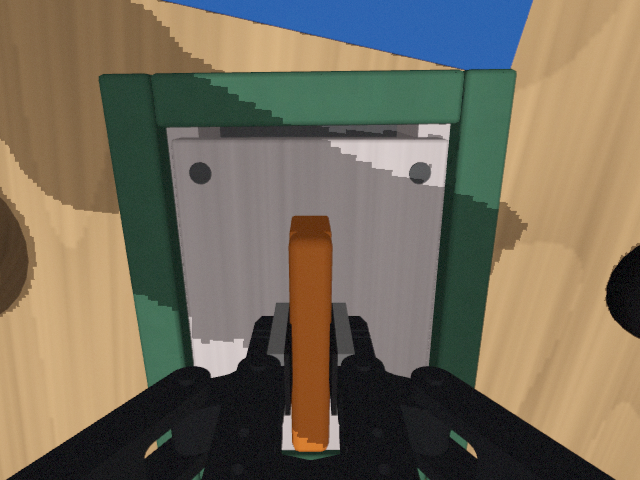

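drive_tool(slide=[[0,0,0],[0,0,0],[0,0,0],[0,0,0],[0,0,15],[0,0,45],[0,0,85],[0,0,120],[0,0,120]], turn=[[0,0,0],[0,0,0],[0,0,0],[0,0,0],[0,0,0],[0,0,0],[0,0,0],[0,0,0],[0,0,0]], gripper=[0.05,0.35,0.35,0.35,0.35,0.35,0.35,0.35,0.35])

```text
t: 20.35
eef_pos: [0.5451, -0.2114, 0.1949]
tool_rot: [0.711, -0.042, 0.701, 0.039]
contact_force: [-0.3, -0.3, -0.5]
gripper_width: 0.35
```

```bash
python3 -c "
from lay import *
st()
snap('scene','s14');snap('wrist','w14')
im=cv2.imread('pics/s14.png')[200:340,140:300];cv2.imwrite('pics/s14c.png',cv2.resize(im,None,fx=4.5,fy=4.5,interpolation=2))
"
```

```text
t 20.35 q [ 0.23  0.36  0.04  1.83 -0.02  0.94  0.39] p [ 0.545 -0.211  0.195] F [-0.3 -0.3 -0.5] g 0.35
[[ 0.014 -0.114  0.993]
 [-0.003  0.993  0.114]
 [-1.    -0.005  0.014]]
```

View pics/s14c.png

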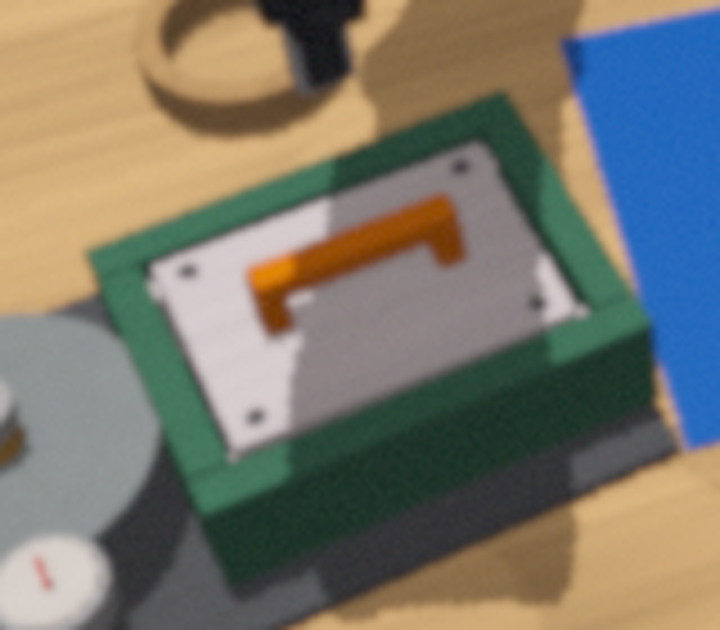

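View pics/w14.png

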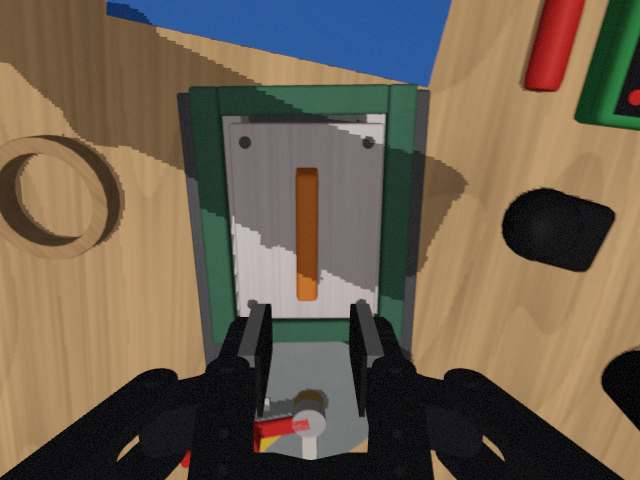

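```bash
python3 -c "
import cv2
im=cv2.imread('pics/w14.png')[70:360,170:440];cv2.imwrite('pics/w14c.png',cv2.resize(im,None,fx=2.0,fy=2.0,interpolation=2))
im=cv2.imread('pics/s14.png')[215:310,155:290];cv2.imwrite('pics/s14d.png',cv2.resize(im,None,fx=5.9,fy=5.9,interpolation=2))
"
```

```text
(no output)
```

View pics/w14c.png

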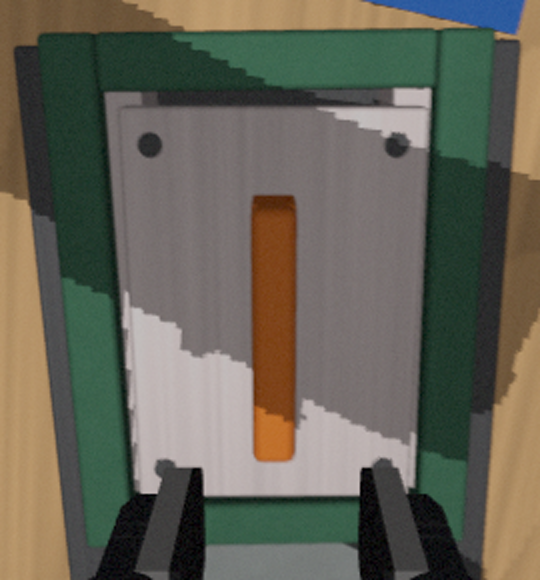

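View pics/s14d.png

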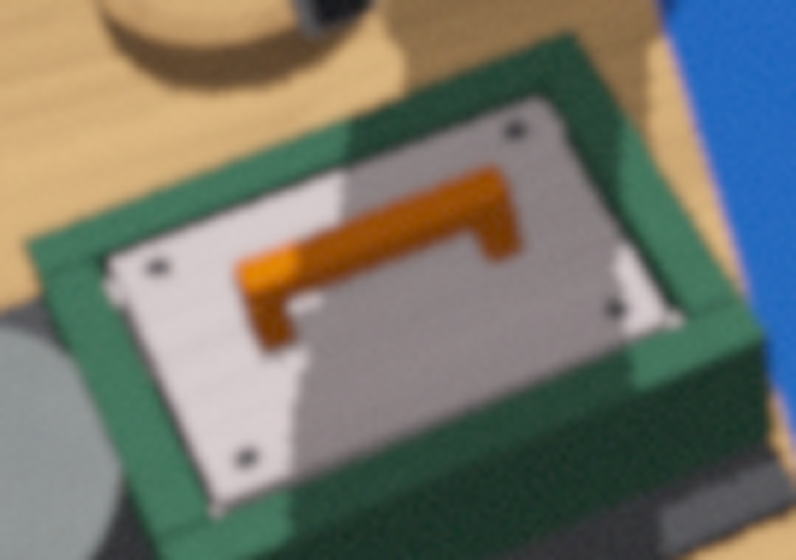

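```bash
cat > f14.py <<'E'
from fitc import *
w=load('w14'); f=lambda a:(np.array(a,float)+.5)/2+[170,70]-.5
out=[(-.072,.092,0),(.072,.092,0),(.072,-.092,0),(-.072,-.092,0)]
cov=[(-.05,.07,.012),(.05,.07,.012),(.05,-.07,.012),(-.05,-.07,.012)]
r,e=fitc([(w,out,f([(38,37),(494,31),(463,543),(83,547)]))],.06,[.54,-.2,.1]);print('rim',r,e)
C,e=fitc([(w,cov,f([(120,107),(429,106),(413,495),(135,495)]))],.048,[.54,-.2,.1]);print('cov',C,e)
print('offset in rim',Rn.from_euler('z',-r[2]).apply([*(C[:2]-r[:2]),0])*1000)
# free z scale
def g(p):
    L=np.array(cov);R=Rn.from_euler('z',p[2]);return (proj(w,R.apply(L)+[p[0],p[1],p[3]])-f([(120,107),(429,106),(413,495),(135,495)])).ravel()
print(least_squares(g,[.54,-.2,.1,.05]).x)
def g2(p):
    L=np.array(out);R=Rn.from_euler('z',p[2]);return (proj(w,R.apply(L)+[p[0],p[1],p[3]])-f([(38,37),(494,31),(463,543),(83,547)])).ravel()
print(least_squares(g2,[.54,-.2,.1,.06]).x)
s=load('s14'); f=lambda a:(np.array(a,float)+.5)/5.9+[155,215]-.5
cs=[(-.05,-.07,.012),(.05,-.07,.012),(.05,.07,.012),(-.05,.07,.012)]; 
rs=[(-.072,-.092,0),(-.072,.092,0),(.072,.092,0)]
r,e=fitc([(s,rs,f([(28,243),(572,35),(766,335)]))],.06,[.54,-.2,.1]);print('rim',r,e)
C,e=fitc([(s,cs[:1]+cs[1:2]+cs[3:],f([(112,262),(217,500),(550,98)]))],.048,[.54,-.2,.1]);print('cov',C,e)
print('offset in rim',Rn.from_euler('z',-r[2]).apply([*(C[:2]-r[:2]),0])*1000)
E
python3 f14.py
```

```text
rim [ 0.54231541 -0.21010011  0.12388152] [-2.1 -1.5  1.9 -0.7 -0.2  1.6  0.5  2.2]
cov [ 0.54377049 -0.20980375  0.11171815] [-1.3 -1.2  1.1 -0.3 -2.1  0.8  2.4  1.1]
offset in rim [1.48054625 0.11429366 0.        ]
[ 0.54379644 -0.21003492  0.11171656  0.04686644]
[ 0.54234226 -0.21054937  0.12388284  0.05684201]
rim [ 0.54435677 -0.21015339  0.12761213] [-1.6 -0.2  0.4 -1.1  1.2  0.8]
cov [ 0.54454371 -0.21008108  0.09810893] [ 0.5 -0.7  0.2  0.3 -0.7  0.4]
offset in rim [0.19462193 0.04793044 0.        ]
```

```bash
python3 -c "
from lay import *
ax=np.array([.560,-.3585]); yaw=.117; v=.25; a=yaw+v
d=-np.array([np.cos(a),np.sin(a)]); g=ax+.075*d; print(g)
F=frame([0,0,-1],[-d[1],d[0],0]); F2=frame([0,0,-1],[d[1],-d[0],0])
go([*g,.17],F); go([*g,.17],F2)
"
```

```text
[ 0.49  -0.385]
slide mm [ -52.3 -175.   -20.1] turn [ 0.005  0.005 -1.319]
slide mm [ -52.3 -175.   -20.1] turn [-0.006  0.006  1.823]
```

drive_tool(slide=[[-20,-40,0],[-40,-85,0],[-52,-130,0],[-52,-175,0],[-52,-175,-10],[-52,-175,-20],[-52,-175,-20],[-52,-175,-20],[-52,-175,-20],[-52,-175,-20]], turn=[[0,0,-0.14],[0,0,-0.28],[0,0,-0.42],[0,0,-0.56],[0,0,-0.7],[0,0,-0.84],[0,0,-0.98],[0,0,-1.12],[0,0,-1.26],[0.005,0.005,-1.319]], gripper=[0.45,0.45,0.45,0.45,0.45,0.45,0.45,0.45,0.45,0.45])

```text
t: 21.45
eef_pos: [0.4895, -0.3844, 0.1684]
tool_rot: [0.581, 0.402, 0.583, -0.402]
contact_force: [-0.1, 0.6, -0.3]
gripper_width: 0.447
```

```bash
python3 -c "
from lay import *
st()
snap('wrist','w15');snap('top','t15')
st()
"
```

```text
t 21.45 q [ 0.28  0.48  0.38  1.77 -0.21  0.94 -0.46] p [ 0.489 -0.384  0.168] F [-0.1  0.6 -0.3] g 0.447
[[-0.003  0.935  0.355]
 [ 0.001  0.355 -0.935]
 [-1.    -0.002 -0.002]]
t 21.55 q [ 0.28  0.48  0.38  1.76 -0.21  0.94 -0.45] p [ 0.489 -0.385  0.169] F [ 0.4 -0.4 -0.3] g 0.45
[[-0.003  0.934  0.358]
 [ 0.001  0.358 -0.934]
 [-1.    -0.002 -0.002]]
```

View pics/w15.png

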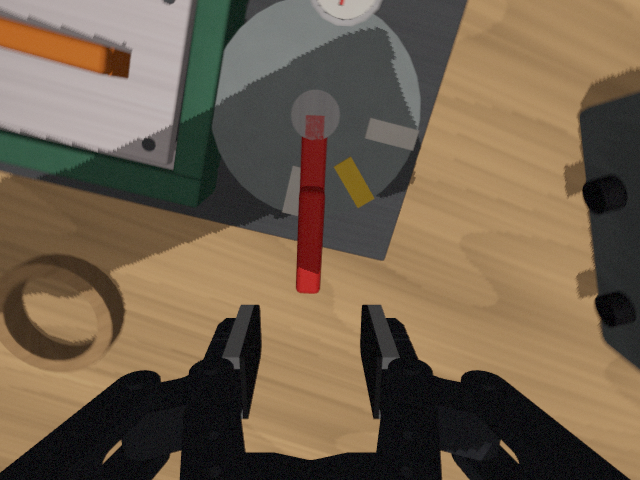

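```bash
python3 -c "
from lay import *
c=load('w15'); ax=np.array([.560,-.3585])
P=back(c,[(308.5,291),(312.5,190),(315,116)],.096); print(P.round(4))
for p in P[:2]:
  d=p[:2]-ax; print(np.linalg.norm(d),np.arctan2(-d[1],-d[0])-.117)
d=P[0]-P[1]; print('dir only',np.arctan2(-d[1],-d[0])-.117)
print('axis proj',proj(c,[*ax,.1]))
print('shut mark/yellow/full dirs')
M=back(c,[(292,190),(354,183),(392,134)],.03)[:,:2]-ax; print(np.arctan2(-M[:,1],-M[:,0])-.117)
"
```

```text
[[ 0.472 -0.389  0.096]
 [ 0.527 -0.371  0.096]
 [ 0.562 -0.359  0.096]]
0.09347219407815639 0.2176800117441154
0.03535647153217499 0.23438590557056832
dir only 0.20751815718460664
axis proj [[313.404 120.026]]
shut mark/yellow/full dirs
[-0.043  0.818  1.606]
```

drive_tool(slide=[[1,2,-30],[1,2,-65],[1,2,-88],[1,2,-96],[1,2,-96]], turn=[[0,0,-0.04],[0,0,-0.04],[0,0,-0.04],[0,0,-0.04],[0,0,-0.04]], gripper=[0.45,0.45,0.45,0.45,0.45])

```text
t: 22.05
eef_pos: [0.4895, -0.3823, 0.0712]
tool_rot: [0.573, 0.411, 0.577, -0.412]
contact_force: [-0.5, -0.4, 0.5]
gripper_width: 0.449
```

```bash
python3 -c "
from lay import *
st()
snap('wrist','w16')
st()
"
```

```text
t 22.05 q [ 0.31  0.6   0.34  1.83 -0.28  0.77 -0.44] p [ 0.489 -0.382  0.071] F [-0.5 -0.4  0.5] g 0.449
[[-0.005  0.947  0.321]
 [ 0.003  0.321 -0.947]
 [-1.    -0.004 -0.004]]
t 22.1 q [ 0.31  0.6   0.34  1.82 -0.28  0.77 -0.44] p [ 0.49  -0.383  0.072] F [-0.5 -0.3 -0.1] g 0.45
[[-0.003  0.947  0.321]
 [ 0.001  0.321 -0.947]
 [-1.    -0.003 -0.002]]
```

View pics/w16.png

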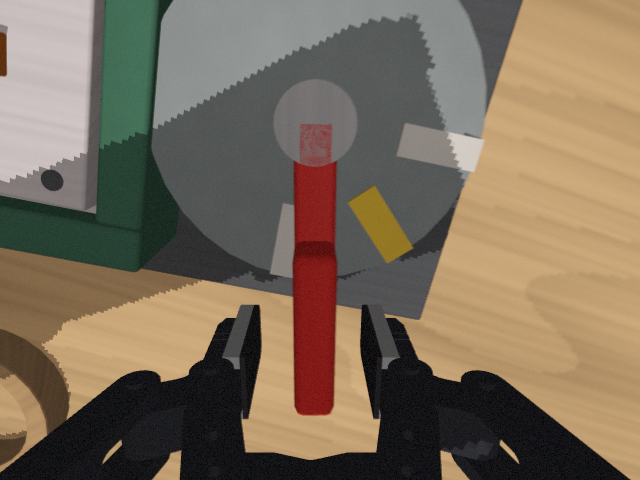

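drive_tool(slide=[[0,0,0],[0,0,0],[0,0,0],[0,0,0],[0,0,0]], turn=[[0,0,0],[0,0,0],[0,0,0],[0,0,0],[0,0,0]], gripper=[0.05,0.05,0.05,0.05,0.05], squeeze=40)

```text
t: 22.6
eef_pos: [0.491, -0.3836, 0.074]
tool_rot: [0.574, 0.412, 0.575, -0.412]
contact_force: [-0.8, 0.2, 6.6]
gripper_width: 0.158
```

```bash
python3 -c "
from lay import *
st()
o,R=cur(); ax=np.array([.561,-.359,0]); r=o['eef_pos']-ax; r[2]=0; print(np.linalg.norm(r), R.as_matrix()[:,1], np.arctan2(R.as_matrix()[1,1],R.as_matrix()[0,1])-.117)
for D in np.arange(.1,.65,.1): print(D,((Rn.from_euler('z',D).apply(r)-r)*1000).round(1))
print(((Rn.from_euler('z',.575).apply(r)-r)*1000).round(1))
"
```

```text
t 22.6 q [ 0.31  0.6   0.34  1.82 -0.28  0.77 -0.44] p [ 0.491 -0.384  0.074] F [-0.8  0.2  6.6] g 0.158
[[-0.002  0.947  0.322]
 [ 0.     0.322 -0.947]
 [-1.    -0.001 -0.001]]
0.07417971739330104 [ 0.947  0.322 -0.001] 0.2104242876932509
0.1 [ 2.8 -6.9  0. ]
0.2 [  6.3 -13.4   0. ]
0.30000000000000004 [ 10.4 -19.6   0. ]
0.4 [ 15.1 -25.3   0. ]
0.5 [ 20.4 -30.5   0. ]
0.6 [ 26.1 -35.2   0. ]
[ 24.6 -34.1   0. ]
```

drive_tool(slide=[[3,-7,0],[6,-13,0],[10,-20,0],[15,-25,0],[20,-30,0],[25,-34,0],[25,-34,0],[25,-34,0]], turn=[[0,0,0.1],[0,0,0.2],[0,0,0.3],[0,0,0.4],[0,0,0.5],[0,0,0.575],[0,0,0.575],[0,0,0.575]], gripper=[0.05,0.05,0.05,0.05,0.05,0.05,0.05,0.05])

```text
t: 23.4
eef_pos: [0.5155, -0.4177, 0.0741]
tool_rot: [0.667, 0.232, 0.668, -0.233]
contact_force: [-2.5, 0.7, 1.7]
gripper_width: 0.151
```

```bash
python3 -c "
from lay import *
st()
snap('wrist','w17')
o,R=cur(); ax=np.array([.561,-.359,0]); r=o['eef_pos']-ax; M=R.as_matrix(); print(np.arctan2(M[1,1],M[0,1])-.117, np.arctan2(-r[1],-r[0])-.117,np.hypot(*r[:2]))
"
```

```text
t 23.4 q [ 0.45  0.63  0.2   1.71 -0.16  0.81  0.04] p [ 0.515 -0.418  0.074] F [-2.5  0.7  1.7] g 0.151
[[-0.002  0.621  0.784]
 [-0.001  0.784 -0.621]
 [-1.    -0.002 -0.001]]
0.7837123576790428 0.7939546017423488 0.07435281538708909
```

View pics/w17.png

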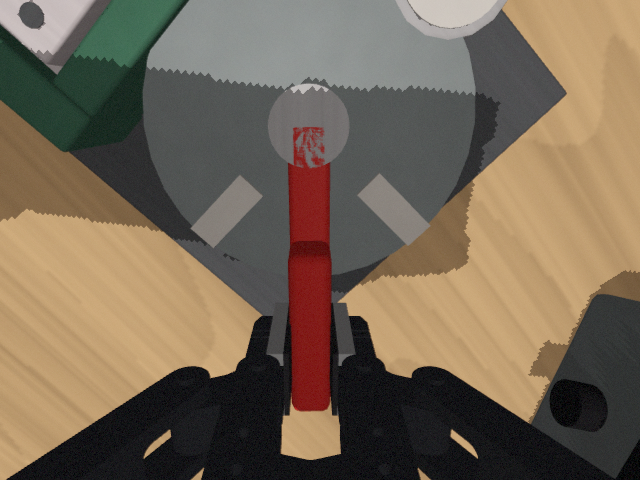

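drive_tool(slide=[[0,0,0],[0,0,0],[0,0,0],[0,0,25],[0,0,65],[0,0,110],[0,0,150],[-10,-40,180],[-20,-80,180],[-20,-80,180]], turn=[[0,0,0],[0,0,0],[0,0,0],[0,0,0],[0,0,0],[0,0,0],[0,0,0],[0,0,0],[0,0,0],[0,0,0]], gripper=[0.45,0.45,0.45,0.45,0.45,0.45,0.45,0.45,0.45,0.45])

```text
t: 24.45
eef_pos: [0.4915, -0.5049, 0.256]
tool_rot: [0.667, 0.233, 0.666, -0.238]
contact_force: [-1.1, -0.0, -0.4]
gripper_width: 0.448
```

drive_tool(slide=[[-60,-45,0],[-80,-90,0],[-100,-120,0],[-120,-150,0],[-120,-150,0]], turn=[[0,0,0],[0,0,0],[0,0,0],[0,0,0],[0,0,0]], gripper=[0.45,0.45,0.45,0.45,0.45])

```text
t: 24.95
eef_pos: [0.3628, -0.6609, 0.2554]
tool_rot: [0.664, 0.235, 0.666, -0.244]
contact_force: [-0.9, -0.0, -0.0]
gripper_width: 0.451
```

```bash
python3 -c "
from lay import *
st()
snap('top','t18');snap('scene','s18')
im=cv2.imread('pics/t18.png')[185:315,335:520];cv2.imwrite('pics/t18c.png',cv2.resize(im,None,fx=4.3,fy=4.3,interpolation=2))
"
```

```text
t 24.95 q [ 0.8   0.61  0.3   1.33 -0.17  1.23  0.41] p [ 0.363 -0.661  0.255] F [-0.9 -0.  -0. ] g 0.451
[[-0.007  0.637  0.771]
 [-0.011  0.771 -0.637]
 [-1.    -0.013  0.001]]
```

View pics/t18c.png

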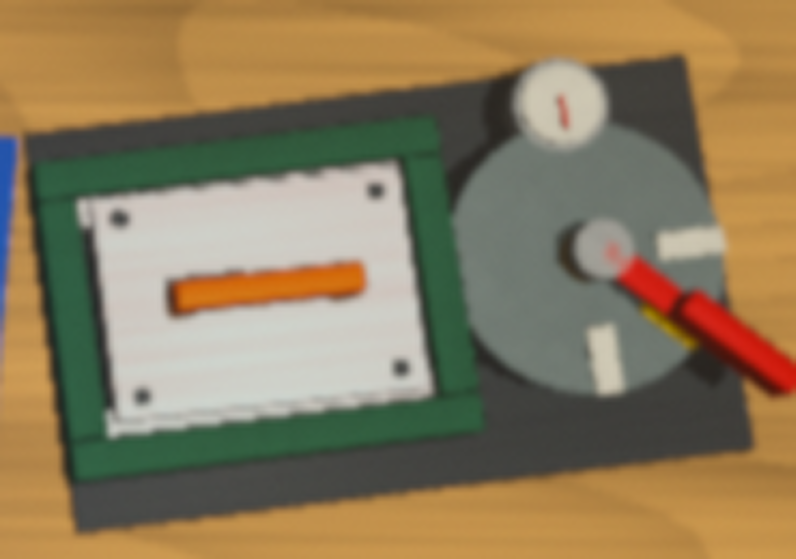

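View pics/s18.png

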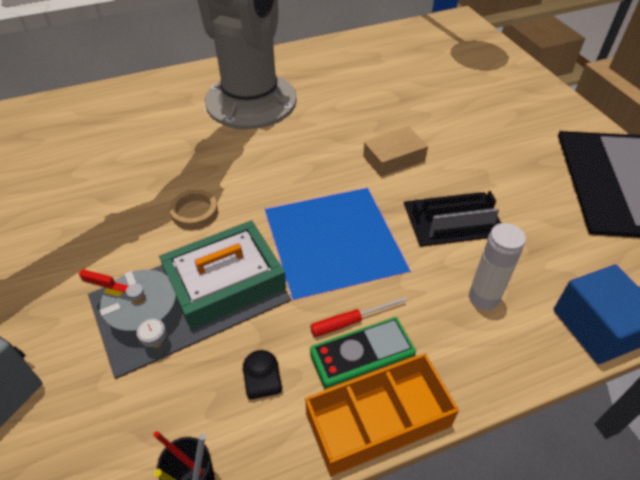

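```bash
python3 -c "
from fitc import *
t=load('t18'); f=lambda p:(np.array(p,float)+.5)/4.3+[335,185]-.5
rim=[(.072,.092,0),(.072,-.092,0),(-.072,-.092,0),(-.072,.092,0)]
cov=[(.05,.07,.012),(.05,-.07,.012),(-.05,-.07,.012),(-.05,.07,.012)]
r,e=fitc([(t,rim,f([(35,163),(440,120),(483,432),(75,480)]))],.06,[.54,-.2,.1]);print(r)
C,e=fitc([(t,cov,f([(92,198),(403,162),(435,393),(116,421)]))],.048,[.54,-.2,.1]);print(C,e)
print(Rn.from_euler('z',-r[2]).apply([*(C[:2]-r[:2]),0])*1000)
P=back(t,f([(693,308),(785,372)]),.09); d=P[1]-P[0]; print('lever',np.arctan2(-d[1],-d[0])-.117)
"
```

```text
[ 0.54178978 -0.2097497   0.11396244]
[ 0.54369911 -0.21121565  0.10431035] [ 0.2  0.  -0.2  1.2 -0.6 -1.   0.6 -0.2]
[ 1.73023715 -1.67356086  0.        ]
lever 0.8307506565654925
```

```bash
python3 -c "
from h import *
print(np.abs(bot.get_obs()['joint_vel']).max()); print(bot.hand_in())"
```

```text
0.047228737407397664
the job is handed in; nothing more can be done
None
```

The job is done and handed in at about 25 s of the 64 s. No verdict was reported, so what follows is my own measurement.

**What I did:** I gripped the cover by its handle in the rack, laid it flat on the mat handle up, and let go. I then took it up again, set it in the chamber opening and pressed it down. After that I turned the lever to halfway, let go and backed the arm clear.

**Cover:**
- **Press:** it met a hard stop. The height changed only 0.2 mm between 15 N and 43 N, and the tool height puts the underside about 11.5 mm below the rim. A single wrist picture gave about 10 mm, roughly 2 mm rougher and near the 9.5 mm limit.
- **Position:** its offset from the opening's centre came out between 0.2 and 1.7 mm along each axis in the three cameras. They agree only to 1–2 mm, but all are inside the 8 mm limit.
- **Level and squareness:** it lies square within about 0.03 rad. It looks level in the pictures; I did not measure the level separately.

**Valve:** the tool pose gave 0.78–0.79 rad, and the top picture gave 0.83 rad. These disagree slightly, but both are inside 0.655–0.915. The lever covers the yellow mark, midway between the white marks.

**Bystanders:** nothing appears to have moved in the final scene picture; I did not measure them one by one.

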